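# Stack the bur trays in their carrier and lock the cover

## Robot

A 6-joint arm with a two-finger parallel gripper is mounted at the origin on the work surface. World frame = base frame: x ahead of the robot, y to its left, z up, the work surface at z = 0. Lengths are in mm, angles in degrees, forces in N, time in s.
With the tool pointing down it reaches from about 350 to 875 mm from the base axis. Payload 15.5 kg.
Tool frame: the origin (TCP) lies at the very end of the fingers, on their centre line; the grasp point (between the pads) lies 19 mm behind it; z points along the fingers, y is the line along which they close (so a half turn about z gives the same grasp; the last joint's range is limited). The gripper opens to 85 mm and grips with 20 to 120 N. Pads are 22 mm wide; open, the fingers measure 114 mm over their backs; the gripper's body (76 mm by 85 mm) begins 54 mm behind the grasp point. The pads swing forward as they close: fully open they stand 13 mm farther back than shut.
Start: joints at [59.158, 28.281, 77.091, -0, 74.628, -5.472], TCP at [267.79, 564.725, 192.177] pointing down, gripper open.
Joint ranges: [-166.48, 166.48], [-47.26, 123.95], [12.59, 153.08], [-70.14, 250.14], [6.76, 159.57], [-176.63, 176.63]. Speed limits (degrees/s): [108.29, 108.29, 147.25, 172.46, 172.46, 172.46].

## Interface

Orientations are given as [roll, pitch, yaw] about the fixed x, y, z axes, in that order (R = Rz(yaw) Ry(pitch) Rx(roll)).
In Python, from rig import ctrl gives the robot as it stands.
- The arm moves only by the shell command python3 -m pendant 'ROWS' [OPENING] [FORCE]. ROWS is a JSON object of lists of equal length, an entry for each row: "travel": the shift along the tool's x, y, z as a fraction of full scale, a list of three; "dr": the turn, a rotation vector about the tool's x, y, z as a fraction of full scale, a list of three. A call has 1 to 8 rows; each row is the pose to reach, as a shift and turn from the pose commanded when the call began, along the tool's axes at that moment, turning the shorter way round; what a row does not reach only later rows make up. Full scale, the value 1, is 0.2 m for a shift and 180 degrees for a turn. A row lasts 1/10 s, in which the tool goes at most 50 mm and 8.59 degrees, less where a joint would pass 70% of its speed; a pose out of reach is approached as far as the arm can. A call with a number of a shift or a turn outside -1 to 1 is refused whole. A call with a gripper value outside its range is refused whole. OPENING is the opening, from 0 (shut) to 1 (fully open), set as the call begins (- or left out, the last holds). The fingers move at their own pace and stop on an object; FORCE is the grip in N (left out, the last holds). Time passes only in rows, so rows that repeat a pose let the fingers close. It gives the time, the measured TCP pose, the force, the opening and the grip force at its end, in the units of the state.
- ctrl.state(): the state, without advancing time (a new reading comes with each control period).
- ctrl.get_image(name): name is "side" or "top"; returns (picture, depth): 384x512x3 uint8, red, green, blue; 384x512 float32, mm along the optical axis (not along the pixel's ray), 0 where there is no reading.
- ctrl.get_calibration(name): a dict with "fx", "fy", "cx", "cy" (pixels), "dist_coeffs" ([k1, k2, p1, p2, k3] as OpenCV has them; the pictures are not rectified), "world_from_camera" (4x4, takes a point from camera to world coordinates). Camera axes: x right, y down, z forward; pixel columns grow to the right and rows downward; lengths in mm; the calibration is good to about 2 mm. A picture is of the moment at which its call begins. get_calibration takes no time and is no camera call.
- ctrl.finish_job(): hands the job in; it is judged then, once.
The state is a dict: "time": time; "joint_pos": joint angles; "joint_vel": joint speeds; "effort": joint torques, N m; "eef_pos": TCP position; "tcp_rot": TCP orientation; "ft_force": force on the tool from outside, world axes, zero at the start; "torque": the same for the moment, N m; "width": finger opening in mm; "gripper_force": force on a finger pad.
Only numpy, scipy, OpenCV 4.12 (cv2) and the standard library are available. Lean on these libraries where they do the work, as an engineer would, in place of code of your own. Each camera call takes 0.05 s, during which the arm holds its last target. There are 200 camera calls.

## Task

Pack away the bur trays: stack all the trays that are on the bench on the carrier's dock, in any order, each the right way round so that its lugs drop fully home into the notches below. Then set the cover plate on the two pillars with its lugs fully home in their notches (swing the turnbuttons out of the way for it), turn both buttons back fully across the cover to lock it, and leave the other things on the bench where they are.

Things in the scene. Friction and masses are not known exactly. Their poses are not given: they have to be found in the camera images.
- carrier: Fixed aluminium tray carrier: base plate 100 (x) by 236 (y) by 8 mm, a dock in the middle, a pillar near either y end (inner faces at y = +-58 mm, 50 mm wide in x). Origin: centre of the base's underside, on the table; z up. The stack stands open to +x and -x. Only its two turnbuttons move.
- dock (a point): Middle of the dock's top, 20 mm above the carrier's origin. The dock is 50 (x) by 80 mm (y), notched like a tray's rim: 27 mm wide notch at +y, 15 mm at -y. Trays seat with the carrier's yaw; their origins are then at x = y = 0 and z = 14, 38, 62, 86 mm of the carrier (first to fourth).
- ledge (a point): Point midway between the two pillar ledges, at their height, 122 mm above the carrier's origin. Each ledge spans |y| = 58 to 88 mm and has a notch across its top, 7 mm deep, 27 mm wide in x on the +y pillar, 15 mm on the -y pillar. Behind it (|y| 88 to 116 mm) a block 133 mm high carries the turnbutton.
- tray1: Stackable open bur tray, white plastic, about 0.12 kg, 50 (x) by 80 (y) by 30 mm high in all. Origin: centre of the underside of its lugs (at the table when standing there); z up. Body from z = 6 to 30 mm; grasp it across x. Lugs under the end walls, 6 mm deep: 23 mm wide in x at the +y end, 11 mm at -y. All trays are alike; some may be absent.
- tray2: Like tray1. The top of each end wall has a notch 7.5 mm deep, open outwards: 27 mm wide at +y, 15 mm at -y. A tray nests on another (or the dock) only the same way round, with 2 mm play each way; its origin is then 24 mm above that of the tray below. Turned half round it stays 6 mm too high.
- tray3: Like tray1 and tray2.
- tray4: Like tray1 and tray2.
- cover: Aluminium cover, about 0.22 kg: plate 46 (x) by 170 mm (y), z = 6 to 14 mm, its last 25 mm at -y only 26 mm wide; 6 mm lugs below at y = +-73 mm, 23 mm wide at +y, 11 mm at -y; black grip bar in the middle, 14 (x) by 44 mm (y), z = 14 to 42 mm. Origin: centre, under the lugs. Seated, turned as the carrier, its origin is at (0, 0, 116) mm of the carrier, play 2 to 3 mm.
- button_a (a joint): Angle of the turnbutton on the +y pillar, 0 to 1.75 rad, stops at both ends; stays where left (friction, about 1 N at the post). 0: straight across the ledge, pointing to the carrier's middle; grows counter-clockwise from above, the free end swinging out to the carrier's +x side. Clear of the cover from 1.45. Closed it passes 3 mm over the plate. Starts at 0 to 0.5.
- button_a_post (a point): Middle of the upright black post on button_a: 13 mm diameter, 28 mm tall, 30 mm from the pivot; this point is 14 mm above the top of the bar. The bar is steel, 16 mm wide, 8 mm thick, and reaches 44 mm from the pivot.
- button_a_pivot (a point): Pivot of button_a (vertical axis), at the underside of the bar, at (0, +102, 133) mm of the carrier; fixed.
- button_b (a joint): Angle of the turnbutton on the -y pillar, 0 to 1.75 rad, stops at both ends; stays where left (friction, about 1 N at the post). 0: straight across the ledge, pointing to the carrier's middle; grows counter-clockwise from above, the free end swinging out to the carrier's -x side. Clear of the cover from 1.45. Closed it passes 3 mm over the plate. Starts at 0 to 0.5.
- button_b_post (a point): Middle of the upright black post on button_b: 13 mm diameter, 28 mm tall, 30 mm from the pivot; this point is 14 mm above the top of the bar. The bar is steel, 16 mm wide, 8 mm thick, and reaches 44 mm from the pivot.
- button_b_pivot (a point): Pivot of button_b (vertical axis), at the underside of the bar, at (0, -102, 133) mm of the carrier; fixed.
- spray_can: Bystander: upright spray can, 60 mm diameter, 170 mm tall. Origin: centre of its underside.
- tape_roll: Bystander: roll of tape lying flat, 96 mm diameter, 48 mm high. Origin: centre of its underside.
- vise: Bystander: small steel vise, 50 by 90 mm, 48 mm high, 1.2 kg. Origin: centre of its underside.
Not all that is in view belongs to the job. Leave any orange look-alike of the tray4 alone. What is shaped like the tray3 but orange is not meant.

How it is judged (in metres and radians):
On the way, in this order (a step that is already met when the one before it is completed fails the run):
1. every tray present is seated in the stack on the dock, lugs in notches (x of tray1 in the frame of carrier between -0.01 and 0.01 m and y of tray1 in the frame of carrier between -0.01 and 0.01 m and angle between the y axis of each of tray1, tray2, tray3, tray4 and the y axis of carrier, either way round below 0.3 rad and angle between each of tray1, tray2, tray3, tray4's own z axis and vertical below 0.06 rad and (z of tray1 in the frame of carrier between 0.011 and 0.017 m or z of tray1 in the frame of carrier between 0.035 and 0.041 m or z of tray1 in the frame of carrier between 0.059 and 0.065 m or z of tray1 in the frame of carrier between 0.083 and 0.089 m) and x of tray2 in the frame of carrier between -0.01 and 0.01 m and y of tray2 in the frame of carrier between -0.01 and 0.01 m and (z of tray2 in the frame of carrier between 0.011 and 0.017 m or z of tray2 in the frame of carrier between 0.035 and 0.041 m or z of tray2 in the frame of carrier between 0.059 and 0.065 m or z of tray2 in the frame of carrier between 0.083 and 0.089 m) and x of tray3 in the frame of carrier between -0.01 and 0.01 m and y of tray3 in the frame of carrier between -0.01 and 0.01 m and (z of tray3 in the frame of carrier between 0.011 and 0.017 m or z of tray3 in the frame of carrier between 0.035 and 0.041 m or z of tray3 in the frame of carrier between 0.059 and 0.065 m or z of tray3 in the frame of carrier between 0.083 and 0.089 m) and x of tray4 in the frame of carrier between -0.01 and 0.01 m and y of tray4 in the frame of carrier between -0.01 and 0.01 m and (z of tray4 in the frame of carrier between 0.011 and 0.017 m or z of tray4 in the frame of carrier between 0.035 and 0.041 m or z of tray4 in the frame of carrier between 0.059 and 0.065 m or z of tray4 in the frame of carrier between 0.083 and 0.089 m)), for 0.2 s.
2. the cover is seated in the notches of both pillars (x of cover in the frame of carrier between -0.006 and 0.006 m and y of cover in the frame of carrier between -0.006 and 0.006 m and z of cover in the frame of carrier between 0.113 and 0.119 m and angle between the y axis of cover and the y axis of carrier, either way round below 0.1 rad and angle between cover's own z axis and vertical below 0.06 rad), for 0.2 s.
3. both turnbuttons are turned across the seated cover (all of step 2 and value of joint each of button_a, button_b below 0.2 rad), for 0.2 s.
At the end, for the whole second after the job is handed in: Every tray present is stacked on the dock within 10 mm in x and y and 3 mm of a seated height (origin 14, 38, 62 or 86 mm up the carrier), level; the cover is within 6 mm (x, y), 3 mm (z) of its seated pose, level; both button joints below 0.2 rad; all at rest (all of step 1 and all of step 3 and linear speed of each of tray1, tray2, tray3, tray4, cover below 0.02 m/s); the robot touches nothing.
It fails at once if a bystander (spray can, tape roll, vise) is pushed more than 30 mm or tipped over (distance of any of spray_can, tape_roll, vise from where it was at the start of the episode above 0.03 m or angle between any of spray_can, tape_roll, vise's own z axis and vertical above 0.5 rad).
Of tray1, tray2, tray3, tray4 only 2 to 4 are there at a start; the rules pass over those that are not, and their reading is None.
At some moment in a run one of tray1, tray2, tray3, tray4, cover may be knocked a few centimetres aside while the robot is not near it.
Once in a run the grip may slacken for a moment while it holds something.
It also fails if it takes over 210 s, if anything falls off the work surface, if the arm or the gripper's body presses on something with over 40 N, if the wrist force passes 120 N, or if a joint passes its speed limit or range.

## Working session

There is one attempt and no reset: what is moved stays moved. The work goes in short steps, Python scripts to look and compute and a shell command to move; the robot and the scene stay as the last step left them, time stands still between calls to the robot, and variables do not carry over. Pictures are saved under pics/ and viewed, at most 14 in all, crops included, and the job is handed in when it is done.

```bash
ls; mkdir -p pics
python3 - <<'E'
from rig import ctrl
import cv2,numpy as np
np.set_printoptions(suppress=True,precision=3)
s=ctrl.state(); print(s)
for n in("top","side"):
    im,d=ctrl.get_image(n); cv2.imwrite(f"pics/{n}0.png",cv2.cvtColor(im,cv2.COLOR_RGB2BGR)); np.save(f"{n}0.npy",d); print(ctrl.get_calibration(n))
E
```

```text
pics
{'time': 0.0, 'joint_pos': array([59.157, 28.313, 77.128, -0.002, 74.626, -5.473]), 'joint_vel': array([-0.003,  0.16 , -0.08 , -0.027, -0.022, -0.003]), 'effort': array([  0.001, -88.216, -38.386,  -0.   ,   0.01 ,  -0.   ]), 'eef_pos': array([267.608, 564.374, 191.614]), 'tcp_rot': array([-179.934,   -0.005,  154.63 ]), 'ft_force': array([-0.208, -1.071,  1.207]), 'torque': array([-0.027,  0.073,  0.061]), 'gripper_force': 0.0, 'width': 85.55816017463597}
{'fx': 475.33384160848266, 'fy': 475.33384160848266, 'cx': 256.37488992939876, 'cy': 188.27281292598443, 'dist_coeffs': array([0.01, 0.  , 0.  , 0.  , 0.  ]), 'world_from_camera': array([[   0.01 ,   -0.996,    0.088,  420.979],
       [  -1.   ,   -0.01 ,   -0.007,   75.475],
       [   0.007,   -0.088,   -0.996, 1456.814],
       [   0.   ,    0.   ,    0.   ,    1.   ]])}
{'fx': 479.75391918704884, 'fy': 479.75391918704884, 'cx': 261.0184884544116, 'cy': 193.21475759059442, 'dist_coeffs': array([0.026, 0.   , 0.   , 0.   , 0.   ]), 'world_from_camera': array([[    0.999,    -0.025,     0.024,   498.843],
       [   -0.034,    -0.575,     0.818, -1129.134],
       [   -0.007,    -0.818,    -0.575,   951.528],
       [    0.   ,     0.   ,     0.   ,     1.   ]])}
```

View pics/top0.png

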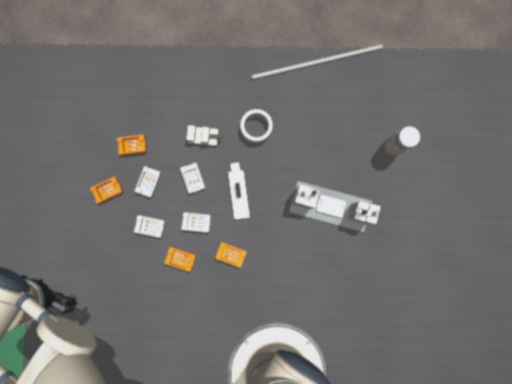

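View pics/side0.png

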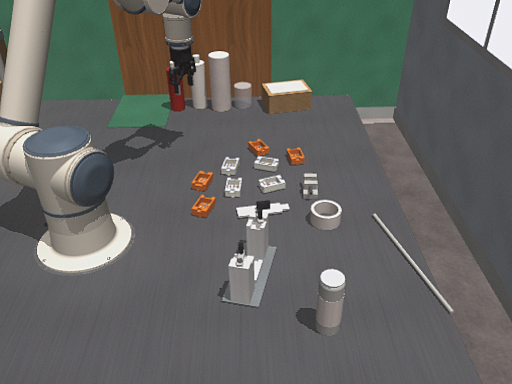

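The top view shows the white trays at about (192,179), (148,182), (149,227) and (196,222). Possible confusions are the orange look-alikes at (131,145), (106,190), (180,260) and (231,255), and the whitish vise at (202,135). I choose the four white trays. The cover is at (238,191), the carrier at (335,206), the tape at (256,126) and the can at (408,138). Next come the measurements and one close crop.

```bash
cat > h.py <<'E'
import cv2,numpy as np
from rig import ctrl
np.set_printoptions(suppress=True,precision=2)
def K(c): return np.array([[c["fx"],0,c["cx"]],[0,c["fy"],c["cy"]],[0,0,1.]])
def ray(name,px,z):
    c=ctrl.get_calibration(name); T=c["world_from_camera"]
    u=cv2.undistortPoints(np.float64(px).reshape(-1,1,2),K(c),c["dist_coeffs"])[:,0]
    d=np.c_[u,np.ones(len(u))]@T[:3,:3].T; o=T[:3,3]
    return (o+d*((z-o[2])/d[:,2])[:,None])[:,:2]
def proj(name,P):
    c=ctrl.get_calibration(name); W=np.linalg.inv(c["world_from_camera"])
    return cv2.projectPoints(np.float64(P).reshape(-1,1,3),cv2.Rodrigues(W[:3,:3])[0],W[:3,3],K(c),c["dist_coeffs"])[0][:,0]
def shot(name,f=None):
    im,d=ctrl.get_image(name)
    if f: cv2.imwrite(f"pics/{f}.png",im[:,:,::-1])
    return im,d
def white(im):
    h=cv2.cvtColor(im,cv2.COLOR_RGB2HSV); return ((h[...,2]>150)&(h[...,1]<60)).astype(np.uint8)
def blobs(name,im,z,amin=100,amax=2500):
    """white contours on table region -> (px, xy, size mm, yaw of long axis)"""
    cs,_=cv2.findContours(cv2.morphologyEx(white(im),cv2.MORPH_CLOSE,np.ones((3,3))),cv2.RETR_EXTERNAL,cv2.CHAIN_APPROX_NONE)
    for c in cs:
        if amin<cv2.contourArea(c)<amax:
            w=ray(name,c[:,0],z).astype(np.float32); r=cv2.minAreaRect(w); b=cv2.boxPoints(r)
            e=[b[1]-b[0],b[2]-b[1]]; L=max(e,key=np.linalg.norm)
            yield c[:,0].mean(0),np.array(r[0]),sorted(r[1]),np.degrees(np.arctan2(L[1],L[0]))%180
E
python3 - <<'E'
from h import *
im=cv2.imread("pics/top0.png")[:,:,::-1]
for z in(30,):
  for b in blobs("top",im,z): print(*b)
t=cv2.resize(im[155:265,85:255],None,fx=3,fy=3,interpolation=cv2.INTER_CUBIC)
c=cv2.resize(im[172:242,280:390],None,fx=4,fy=4,interpolation=cv2.INTER_CUBIC)
t=cv2.resize(im[160:242,132:254],None,fx=6,fy=6,interpolation=cv2.INTER_CUBIC)
cv2.imwrite("pics/cropt.png",t[:,:,::-1]); 
c=cv2.resize(im[172:242,280:390],None,fx=7,fy=7,interpolation=cv2.INTER_CUBIC)
cv2.imwrite("pics/cropc.png",c[:,:,::-1])
E
```

```text
[287.26 375.8 ] [ 14.03 -41.25] [67.65612030029297, 136.5933380126953] 90.45092
[272.33 351.41] [70.26 11.34] [154.49801635742188, 276.82415771484375] 98.9094
[ 55.11 361.28] [ 62.12 651.55] [172.29473876953125, 207.03662109375] 90.2309
[ 24.56 313.56] [160.88 741.47] [63.33625793457031, 103.63200378417969] 142.92761
[  5.6  304.91] [192.18 785.61] [55.2008056640625, 109.27975463867188] 3.3869047
[148.75 225.82] [431.07 386.42] [53.580711364746094, 86.12657165527344] 78.70211
[195.51 221.85] [444.52 247.33] [54.277809143066406, 84.56622314453125] 84.85864
[337.   204.74] [ 491.89 -171.77] [96.13528442382812, 261.6327819824219] 75.24052
[147.07 181.05] [565.09 395.35] [54.34108352661133, 83.71243286132812] 160.63803
[238.11 191.36] [540.79 121.39] [49.90237045288086, 171.97488403320312] 8.241194
[192.07 177.49] [577.65 260.16] [54.061363220214844, 85.08289337158203] 20.601686
[409.47 136.03] [ 711.82 -398.84] [61.76337814331055, 64.18006896972656] 90.60211
[203.04 134.63] [709.13 233.42] [54.47567367553711, 95.73326873779297] 85.83177
[256.06 124.5 ] [742.35  69.1 ] [95.99728393554688, 97.63252258300781] 90.63952
[316.75  60.96] [ 943.77 -117.81] [13.237396240234375, 415.3277587890625] 104.56529
```

View pics/cropt.png

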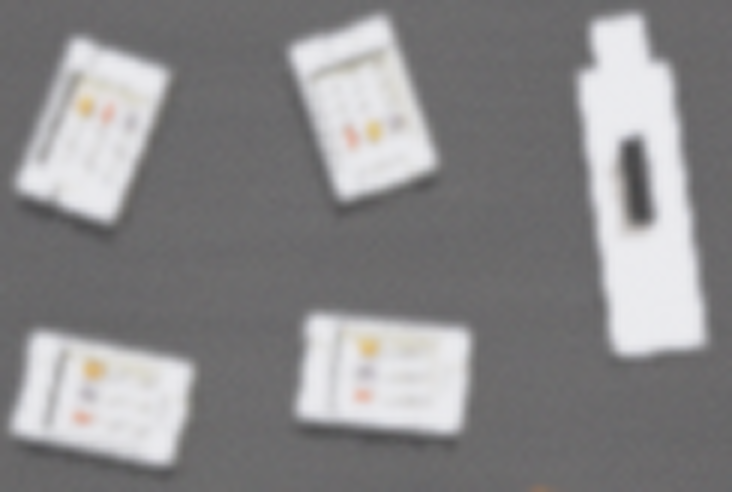

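View pics/cropc.png

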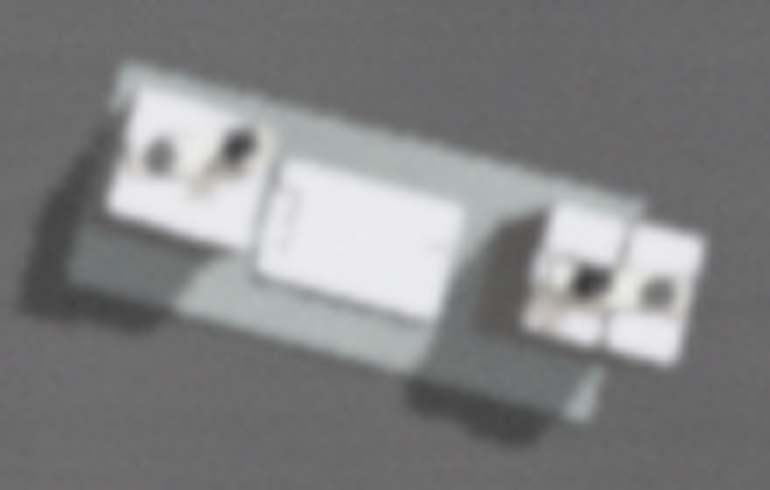

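The crops show four genuine white trays with no orange, and the cover's narrow -y end points up, towards far x. On the dock, the wide notch appears at image left, crop (285,215), and the narrow one at right, (435,245). The trays' notch ends need a contrast-enhanced averaged view.

Run:
```python
from h import *
N=12
A={n:[ctrl.get_image(n) for _ in range(N)] for n in("top","side")}
T=[(431.07,386.42,78.7,30),(444.52,247.33,84.86,30),(565.09,395.35,160.64,30),(577.65,260.16,20.6,30),(491.9-0,-168,75.2,20)]
rows=[]
for n in A:
    im=np.mean([a[0] for a in A[n]],0).astype(np.float32).mean(2); ds=np.array([a[1] for a in A[n]],np.float32); ds[ds==0]=np.nan
    d=np.nanmedian(ds,0); np.save(n+"_d.npy",d); np.save(n+"_im.npy",np.mean([a[0] for a in A[n]],0))
    c=ctrl.get_calibration(n); Tm=c["world_from_camera"]
    v,u=np.mgrid[:384,:512]; uu=cv2.undistortPoints(np.stack([u,v],-1).reshape(-1,1,2).astype(float),K(c),c["dist_coeffs"])[:,0]
    P=np.c_[uu,np.ones(len(uu))]*d.reshape(-1,1); z=(P@Tm[:3,:3].T+Tm[:3,3])[:,2].reshape(384,512).astype(np.float32)
    r1,r2=[],[]
    for x,y,a,h in T:
        a=np.radians(a); L=np.array([np.cos(a),np.sin(a)]); S=np.array([L[1],-L[0]])
        gl,gs=np.meshgrid(np.arange(-55,55,.5),np.arange(-38,38,.5),indexing="ij")
        W=np.stack([x+gl[::-1]*L[0]+gs*S[0],y+gl[::-1]*L[1]+gs*S[1],0*gl+h],-1)
        m=proj(n,W).reshape(*gl.shape,2).astype(np.float32)
        g=cv2.remap(im,m[...,0],m[...,1],cv2.INTER_CUBIC); zz=cv2.remap(z,m[...,0],m[...,1],cv2.INTER_LINEAR)
        r1.append(np.clip((g-90)*1.55,0,255)); r2.append(np.clip((zz-h+30)*6,0,255))
    rows+= [np.hstack(r1),np.hstack(r2)] if n=="top" else [np.hstack(r1)]
o=np.vstack(rows); print(o.shape); cv2.imwrite("pics/rect.png",cv2.resize(o,(760,int(o.shape[0]*760/o.shape[1])))[:600])
```

```text
(660, 760)[ WARN:0@16.423] global loadsave.cpp:1063 imwrite_ Unsupported depth image for selected encoder is fallbacked to CV_8U.
```

View pics/rect.png

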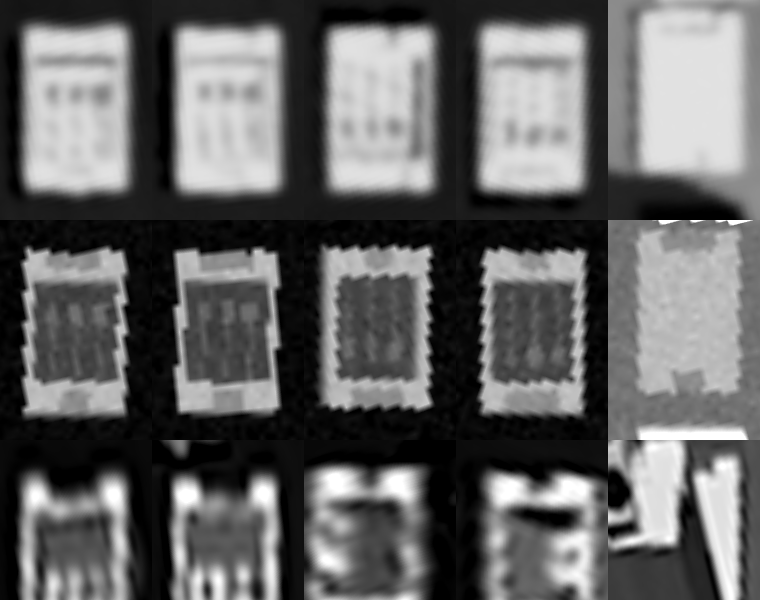

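The depth row shows the notches clearly. The wide notch is at the tile top (+a) for trays A(431,386), B(444,247) and the dock, and at the bottom for C(565,395) and D(577,260). Next I get precise poses from depth masks.

```bash
cat >> h.py <<'E'
def cloud(name,d):
    c=ctrl.get_calibration(name); T=c["world_from_camera"]; v,u=np.mgrid[:384,:512]
    uu=cv2.undistortPoints(np.stack([u,v],-1).reshape(-1,1,2).astype(float),K(c),c["dist_coeffs"])[:,0]
    return ((np.c_[uu,np.ones(len(uu))]*d.reshape(-1,1))@T[:3,:3].T+T[:3,3]).reshape(384,512,3)
def depth(name,n=5):
    ds=np.array([ctrl.get_image(name)[1] for _ in range(n)]); ds[ds==0]=np.nan; return np.nanmedian(ds,0)
def fit(P,xy,R,z0,z1,zp,name="top"):
    """hull of points of height z0..z1 within R of xy; centroid, axis angle, extents at plane zp"""
    m=(np.hypot(P[...,0]-xy[0],P[...,1]-xy[1])<R)&(P[...,2]>z0)&(P[...,2]<z1)
    n,l,st,_=cv2.connectedComponentsWithStats(m.astype(np.uint8)); m=l==1+np.argmax(st[1:,4])
    h=cv2.convexHull(np.argwhere(m)[:,::-1].astype(np.int32)); f=np.zeros(m.shape,np.uint8); cv2.fillConvexPoly(f,h,1)
    w=ray(name,np.argwhere(f)[:,::-1],zp); c=w.mean(0); ev,V=np.linalg.eigh(np.cov((w-c).T))
    return c,np.degrees(np.arctan2(V[1,1],V[0,1]))%180,np.sqrt(12*ev),P[m][:,2].mean()
def go(x,y,z,yaw):
    """tool-axis shift (fraction of 200) and turn (fraction of 180) from measured pose, tool down"""
    s=ctrl.state(); p=s["eef_pos"]; a=s["tcp_rot"][2]; r=np.radians(a); d=np.array([x,y,z])-p
    print("travel %.4f %.4f %.4f  dr_z %.4f"%(*(np.array([d[0]*np.cos(r)+d[1]*np.sin(r), d[0]*np.sin(r)-d[1]*np.cos(r), -d[2]])/200),-((yaw-a+180)%360-180)/180),"| at",p,a,"t",round(s["time"],1),"w",round(s["width"],1),"f",s["ft_force"],"g",round(s["gripper_force"],1),"j6",round(s["joint_pos"][5]))
E
python3 - <<'E'
from h import *
P=cloud("top",np.load("top_d.npy"))
for n,xy in dict(A=(431,386),B=(444,247),C=(565,395),D=(577,260)).items(): print(n,*fit(P,xy,65,24,36,30))
print("cov",*fit(P,(541,121),110,9,20,14)); print("bar",*fit(P,(541,121),60,30,50,42))
print("dock",*fit(P,(492,-168),48,15,25,20))
a=fit(P,(515,-88),45,117,138,128);b=fit(P,(470,-255),45,117,138,128);print(*a);print(*b)
v=a[0]-b[0];print("car",(a[0]+b[0])/2,np.degrees(np.arctan2(v[1],v[0]))-90,np.hypot(*v))
for xy in((515,-88),(470,-255)):
    m=(np.hypot(P[...,0]-xy[0],P[...,1]-xy[1])<60)&(P[...,2]>158); print("post",np.median(P[m],0),m.sum())
for n,xy,z in(("vise",(709,233),48),("tape",(742,69),48)): print(n,*fit(P,xy,70,30,60,z))
E
```

```text
A [429.92 385.75] 77.91052378874812 [51.88 82.64] 30.314044018462813
B [443.8  246.93] 85.18260895301076 [52.13 80.8 ] 30.733588658759928
C [564.01 394.52] 160.0346864201943 [53.79 81.29] 30.217427321968806
D [576.53 259.68] 18.325892006630085 [52.03 82.83] 30.174399601033468
cov [536.91 121.03] 8.1458497155256 [ 47.41 165.42] 15.000400113969103
bar [541.39 122.08] 6.975766849813795 [15.67 42.91] 42.83836525857719
dock [ 495.48 -162.49] 76.11955183333421 [51.92 77.18] 21.048270407952156
[517.93 -72.38] 36.993056501269734 [47.84 57.38] 129.9479276084234
[ 490.16 -247.9 ] 79.22250813240746 [19.42 59.41] 128.08339002433758
car [ 504.05 -160.14] -8.990522796289227 177.70456063671074
post [526.06 -89.84 169.86] 19
post [ 473.22 -227.74  169.75] 21
vise [704.16 208.5 ] 83.4511884102348 [40.28 58.58] 45.85774764408125
tape [735.28  68.38] 172.99397347840033 [84.61 86.08] 47.11438796584178
```

Run:
```python
from h import *
P=cloud("top",np.load("top_d.npy"))
def hullfit(xy,z0,z1,zp,R=45):
    m=(np.hypot(P[...,0]-xy[0],P[...,1]-xy[1])<R)&(P[...,2]>z0)&(P[...,2]<z1)
    w=ray("top",np.argwhere(m)[:,::-1],zp).astype(np.float32); r=cv2.minAreaRect(w); return np.array(r[0]),r[1],r[2],m.sum()
for z0,z1 in((117,138),(117,180)):
  a=hullfit((516.5,-78),z0,z1,130);b=hullfit((474.4,-247),z0,z1,130);print(a,b)
  v=a[0]-b[0];print("car",(a[0]+b[0])/2,np.degrees(np.arctan2(v[1],v[0]))-90,np.hypot(*v))
m=(np.abs(P[...,0]-495)<90)&(np.abs(P[...,1]+163)<140)&(P[...,2]>4)&(P[...,2]<12)
w=ray("top",np.argwhere(m)[:,::-1],8).astype(np.float32); print("base",cv2.minAreaRect(w))
for n,xy in dict(A=(431,386),B=(444,247),C=(565,395),D=(577,260)).items():
    print(n,hullfit(xy,20,40,30,65))
for xy in((515,-88),(470,-232)):
    m=(np.hypot(P[...,0]-xy[0],P[...,1]-xy[1])<60)&(P[...,2]>164); print("post",P[m].mean(0),m.sum())
```

```text
(array([518.43, -74.94]), (57.54941177368164, 51.153160095214844), 76.15078735351562, np.int64(205)) (array([ 474.34, -243.13]), (61.30817413330078, 51.18272399902344), 75.28926086425781, np.int64(270))
car [ 496.38 -159.04] -14.686968562457267 173.87457301401838
(array([518.39, -75.17]), (58.377281188964844, 51.087646484375), 75.28819274902344, np.int64(322)) (array([ 474.34, -243.13]), (61.30817413330078, 51.18272399902344), 75.28926086425781, np.int64(387))
car [ 496.37 -159.15] -14.6955871343105 173.64420070972852
base ((497.99896240234375, -160.6591796875), (273.0502624511719, 170.8922882080078), 89.03213500976562)
A (array([430.12, 385.29]), (81.48056030273438, 50.05540466308594), 78.80381774902344, np.int64(227))
B (array([443.69, 246.4 ]), (80.6242446899414, 49.8248176574707), 84.85932922363281, np.int64(215))
C (array([563.73, 393.88]), (52.416839599609375, 79.59029388427734), 70.56095886230469, np.int64(240))
D (array([576.69, 259.22]), (80.88987731933594, 50.276756286621094), 19.561744689941406, np.int64(224))
post [525.83 -90.86 169.77] 17
post [ 473.79 -228.03  169.4 ] 19
```

Carrier is about (496.2,-160.0) at yaw -14.7°, with button A at about 0.38 rad and B at about 0.14. The plan is to open the buttons by caging the posts, starting with post A at (525.8,-90.9).

```bash
R='python3 -m pendant'
python3 -m pendant '{"travel":[[-0.855,-0.805,-0.1],[-0.855,-0.805,-0.1],[-0.855,-0.805,-0.1],[-0.855,-0.805,-0.1],[-0.855,-0.805,-0.1],[-0.855,-0.805,-0.1]],"dr":[[0,0,0],[0,0,0],[0,0,0],[0,0,0],[0,0,0],[0,0,0]]}' 0.3 20
python3 -m pendant '{"travel":[[-0.855,-0.805,0],[-0.855,-0.805,0],[-0.855,-0.805,0],[-0.855,-0.805,0],[-0.855,-0.805,0],[-0.855,-0.805,0]],"dr":[[0,0,0],[0,0,0],[0,0,0],[0,0,0],[0,0,0],[0,0,0]]}'
python3 -m pendant '{"travel":[[-0.855,-0.805,0],[-0.855,-0.805,0],[-0.855,-0.805,0],[-0.855,-0.805,0],[-0.855,-0.805,0],[-0.855,-0.805,0]],"dr":[[0,0,0.137],[0,0,0.137],[0,0,0.137],[0,0,0.137],[0,0,0.137],[0,0,0.137]]}'
python3 - <<'E'
from h import *
go(525.8,-90.9,210,130)
E
```

```text
time: 1.9
eef_pos: [354.6, 342.8, 212.8]
tcp_rot: [-180.0, 0.1, 154.4]
ft_force: [0.5, -0.2, -0.4]
width: 25.9
gripper_force: 0.0
time: 2.5
eef_pos: [440.5, 124.3, 212.3]
tcp_rot: [-180.0, 0.1, 154.4]
ft_force: [-0.4, -0.1, -0.6]
width: 25.9
gripper_force: 0.0
time: 3.1
eef_pos: [526.2, -94.5, 212.0]
tcp_rot: [180.0, 0.1, 129.8]
ft_force: [-0.2, 0.3, -0.4]
width: 25.3
gripper_force: 0.0
travel 0.0151 0.0099 0.0098  dr_z -0.0011 | at [526.21 -94.48 211.96] 129.80481195686502 t 3.1 w 25.3 f [-0.23  0.28 -0.41] g 0.0 j6 -56
```

```bash
python3 -m pendant '{"travel":[[0.015,0.01,0.0],[0.015,0.01,0.1],[0.015,0.01,0.2],[0.015,0.01,0.3],[0.015,0.01,0.315],[0.015,0.01,0.315]],"dr":[[0,0,0],[0,0,0],[0,0,0],[0,0,0],[0,0,0],[0,0,0]]}'
python3 - <<'E'
from h import *
go(525.8,-90.9,148,130)
r=np.radians(130)
for p,ang,s in(((522.1,-61.3),[-83,-68,-53,-38,-25,-14,-4],0),((470.3,-258.6),[83.5,97,112,127,142,158,171],0)):
    a=np.radians(ang); q=np.c_[np.cos(a),np.sin(a)]*30; d=q-q[0]; print(np.c_[d[:,0]*np.cos(r)+d[:,1]*np.sin(r),d[:,0]*np.sin(r)-d[:,1]*np.cos(r)]/200)
E
```

```text
time: 3.7
eef_pos: [523.6, -86.5, 149.2]
tcp_rot: [-180.0, -0.1, 130.0]
ft_force: [-0.2, 0.1, 0.2]
width: 25.8
gripper_force: 0.0
travel -0.0237 -0.0057 0.0062  dr_z 0.0003 | at [523.61 -86.53 149.24] 130.04938255916673 t 3.7 w 25.8 f [-0.22  0.09  0.21] g 0.0 j6 -56
[[ 0.    0.  ]
 [-0.02  0.04]
 [-0.02  0.07]
 [-0.02  0.11]
 [-0.01  0.15]
 [ 0.    0.17]
 [ 0.02  0.19]]
[[ 0.    0.  ]
 [ 0.02 -0.03]
 [ 0.04 -0.06]
 [ 0.05 -0.1 ]
 [ 0.04 -0.14]
 [ 0.03 -0.18]
 [ 0.01 -0.21]]
```

```bash
python3 -m pendant '{"travel":[[-0.025,0,0],[-0.045,0.035,0],[-0.045,0.07,0],[-0.045,0.105,0],[-0.035,0.14,0],[-0.022,0.165,0],[-0.005,0.185,0],[-0.005,0.185,0]],"dr":[[0,0,0],[0,0,0],[0,0,0],[0,0,0],[0,0,0],[0,0,0],[0,0,0],[0,0,0]]}'
python3 - <<'E'
from h import *
go(552,-63.4,148,130)
im,d=shot("top","top1")
P=cloud("top",d); m=(np.hypot(P[...,0]-540,P[...,1]+70)<70)&(P[...,2]>140)&(P[...,2]<230); print(P[m].mean(0))
c=im[150:250,270:400]; cv2.imwrite("pics/t1c.png",cv2.resize(c,None,fx=5,fy=5,interpolation=cv2.INTER_CUBIC)[:,:,::-1])
E
```

```text
time: 4.5
eef_pos: [552.9, -64.1, 149.1]
tcp_rot: [-180.0, -0.0, 130.0]
ft_force: [0.0, 0.5, 0.1]
width: 25.7
gripper_force: 0.0
travel 0.0056 -0.0009 0.0056  dr_z 0.0001 | at [552.87 -64.14 149.12] 130.00975353169818 t 4.5 w 25.7 f [0.02 0.47 0.13] g 0.0 j6 -53
[520.79 -65.73 144.95]
```

View pics/t1c.png

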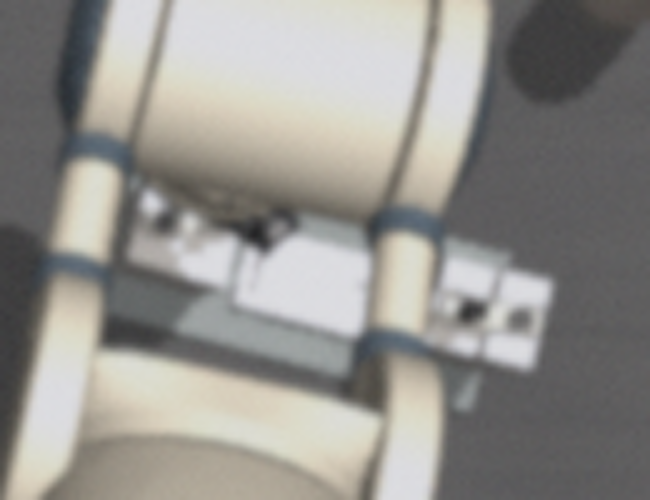

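Crop: pivot A is at about (160,220) and a black finger/post at about (265,225). It is not clear whether the post moved, so I lift, shift away and re-measure.

Run:
```python
from h import *
im,d=shot("side","side1")
print(proj("side",[[552.9,-64,149],[525.8,-90.9,155],[552,-66,155]]))
cv2.imwrite("pics/s1c.png",cv2.resize(im[190:310,200:340],None,fx=4,fy=4,interpolation=cv2.INTER_CUBIC)[:,:,::-1])
print(proj("top",[[552.9,-64,149],[525.8,-90.9,155]]))
```

```text
[[269.56 208.67]
 [260.11 213.11]
 [269.28 207.39]]
[[303.73 182.87]
 [313.73 192.56]]
```

View pics/s1c.png

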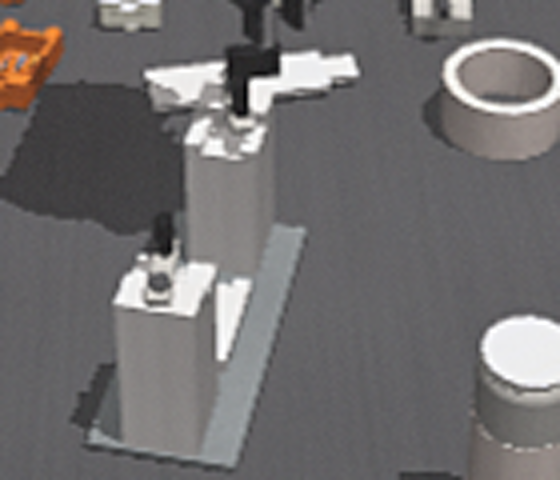

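The side crop shows the fingertips at about pixel (268,199), above and behind post A at (259,212), so the post did not move. I'll check where the fingertips really are, by depth.

Run:
```python
from h import *
im,d=shot("side")
P=cloud("side",d); g=im.astype(int).sum(2)
m=(g<130)&(np.hypot(P[...,0]-553,P[...,1]+64)<60)&(P[...,2]>130)
Q=P[m]; o=np.argsort(Q[:,2]); print(len(o)); print(Q[o[:25]]); print(ctrl.state()["eef_pos"],ctrl.state()["width"])
print(proj("side",[[267.6,564.4,191.6]]))
```

```text
969
[[ 528.04  -93.17  139.78]
 [ 525.19  -97.4   143.19]
 [ 522.45  -97.51  143.37]
 [ 527.91  -98.56  147.46]
 [ 522.45  -99.36  148.27]
 [ 525.15  -99.79  148.51]
 [ 519.83  -96.09  149.26]
 [ 522.53  -97.11  149.96]
 [ 527.95  -98.1   150.54]
 [ 525.19  -99.36  151.61]
 [ 528.05  -95.43  151.91]
 [ 522.55  -97.9   154.  ]
 [ 525.18 -100.92  156.25]
 [ 525.32  -96.72  156.42]
 [ 522.54  -99.68  158.79]
 [ 528.08  -95.85  159.08]
 [ 527.93 -100.43  159.19]
 [ 519.94  -96.05  159.51]
 [ 525.43  -94.66  161.67]
 [ 522.58  -99.35  161.94]
 [ 520.    -95.1   162.19]
 [ 525.26 -100.19  162.5 ]
 [ 520.11  -91.63  162.95]
 [ 528.39  -87.58  163.02]
 [ 528.08  -96.93  163.32]]
[552.82 -64.93 149.19] 25.425820465557276
[[186.16 101.75]]
```

Run:
```python
from h import *
im,d=shot("side")
P=cloud("side",d); g=im.astype(int).sum(2)
m=np.zeros(g.shape,bool); m[150:230,240:300]=1
m&=(P[...,2]>120)
for r in range(176,216,2):
    c=np.where(m[r])[0]
    print(r,[(int(k),*P[r,k].round().astype(int),int(g[r,k])) for k in c if 254<=k<=282][::3])
```

```text
176 [(254, np.int64(511), np.int64(-106), np.int64(286), 185), (257, np.int64(519), np.int64(-99), np.int64(281), 184), (260, np.int64(527), np.int64(-69), np.int64(261), 117), (263, np.int64(534), np.int64(-92), np.int64(276), 117), (266, np.int64(542), np.int64(-89), np.int64(274), 116), (269, np.int64(550), np.int64(-93), np.int64(276), 115), (272, np.int64(558), np.int64(-79), np.int64(267), 123), (275, np.int64(567), np.int64(-64), np.int64(257), 120), (278, np.int64(574), np.int64(-71), np.int64(261), 138), (281, np.int64(584), np.int64(-45), np.int64(244), 152)]
178 [(254, np.int64(511), np.int64(-114), np.int64(285), 157), (257, np.int64(518), np.int64(-106), np.int64(280), 252), (260, np.int64(527), np.int64(-72), np.int64(257), 119), (263, np.int64(535), np.int64(-71), np.int64(256), 123), (266, np.int64(542), np.int64(-88), np.int64(267), 107), (269, np.int64(550), np.int64(-91), np.int64(269), 108), (272, np.int64(560), np.int64(-49), np.int64(241), 105), (275, np.int64(567), np.int64(-67), np.int64(253), 106), (278, np.int64(575), np.int64(-72), np.int64(255), 134), (281
[... 4305 characters left out ...]
278), (259, np.int64(523), np.int64(-94), np.int64(168), 148), (262, np.int64(531), np.int64(-91), np.int64(165), 501)]
212 [(254, np.int64(510), np.int64(-51), np.int64(129), 474), (257, np.int64(518), np.int64(-69), np.int64(142), 182), (260, np.int64(525), np.int64(-100), np.int64(166), 110), (263, np.int64(535), np.int64(-55), np.int64(131), 750), (266, np.int64(543), np.int64(-53), np.int64(129), 712)]
214 [(254, np.int64(509), np.int64(-65), np.int64(132), 460), (257, np.int64(518), np.int64(-71), np.int64(137), 395), (260, np.int64(525), np.int64(-94), np.int64(155), 110), (263, np.int64(535), np.int64(-63), np.int64(130), 749), (266, np.int64(543), np.int64(-67), np.int64(133), 730)]
```

Run:
```python
from h import *
im=cv2.imread("pics/side0.png")[:,:,::-1]; d=np.load("side0.npy")
P=cloud("side",d)
for r in range(60,100,3):
    print(r,[(k,*map(int,P[r,k])) for k in range(165,205,4) if P[r,k,2]>60 and P[r,k,1]<700])
Pt=cloud("top",np.load("top0.npy")); m=(np.hypot(Pt[...,0]-268,Pt[...,1]-564)<70); q=Pt[m]; print(np.histogram(q[:,2],bins=range(0,420,20)))
print(q[(q[:,2]>60)&(q[:,2]<300)][:40:2])
```

```text
60 [(173, 241, 531, 364), (177, 256, 528, 365), (181, 270, 523, 366), (185, 283, 530, 364), (189, 295, 544, 359), (193, 301, 623, 331)]
63 [(177, 255, 523, 356), (181, 267, 541, 349), (185, 277, 570, 339), (189, 288, 596, 329), (193, 301, 614, 322)]
66 [(177, 254, 523, 345), (181, 265, 543, 338), (185, 277, 559, 331), (189, 290, 575, 326), (193, 299, 615, 311)]
69 [(169, 227, 509, 340), (173, 242, 502, 343), (177, 252, 528, 333), (181, 264, 541, 327), (185, 275, 565, 318), (189, 288, 581, 312), (193, 299, 614, 300)]
72 [(169, 225, 513, 328), (173, 241, 497, 333), (177, 250, 535, 319), (181, 265, 529, 321), (185, 273, 571, 305), (189, 286, 589, 298), (193, 298, 613, 288)]
75 [(169, 225, 505, 320), (173, 240, 499, 322), (177, 248, 536, 307), (181, 265, 520, 313), (189, 283, 604, 280)]
78 [(169, 223, 507, 308), (173, 235, 522, 302), (181, 262, 533, 297), (189, 280, 614, 265)]
81 [(169, 223, 501, 299), (173, 238, 498, 300), (177, 249, 515, 293), (189, 281, 602, 257)]
84 [(173, 237, 497, 290), (177, 249, 510, 284), (189, 279, 604, 245)]
87 [(177, 246, 519, 269)]
90 [(177, 246, 509, 262)]
93 [(177, 245, 509, 251)]
96 []
99 []
(array([1073,    0,    0,    0,    0,    0,    0,    0,    0,    0,    0,
          0,   19,   23,   48,  100,   88,  143,  103,   86]), array([  0,  20,  40,  60,  80, 100, 120, 140, 160, 180, 200, 220, 240,
       260, 280, 300, 320, 340, 360, 380, 400]))
[[306.43 621.43 294.07]
 [304.64 618.6  299.82]
 [301.87 608.83 295.03]
 [301.35 606.53 289.6 ]
 [297.91 602.75 254.58]
 [299.92 604.6  298.8 ]
 [299.21 603.09 291.64]
 [297.38 606.3  273.84]
 [297.04 603.06 270.23]
 [296.31 601.41 262.92]
 [295.33 600.78 253.14]
 [296.08 601.51 284.25]
 [295.11 600.9  274.81]
 [293.96 600.97 263.65]
 [292.51 602.17 249.68]
 [290.34 600.89 252.33]
 [258.81 516.81 268.19]
 [257.19 516.37 256.11]
 [260.36 522.4  297.62]
 [259.18 520.98 288.89]]
```

The depth shows the real fingertips about 38 mm higher than the reported TCP: tips at about 187 when TCP z reads 149, and the same discrepancy at the start. I'll go back over the post and look before descending.

```bash
python3 -m pendant '{"travel":[[-0.017,-0.1,0],[-0.017,-0.19,0],[-0.017,-0.19,0],[-0.017,-0.19,0],[-0.017,-0.19,0]],"dr":[[0,0,0],[0,0,0],[0,0,0],[0,0,0],[0,0,0]]}'
python3 - <<'E'
from h import *
go(525.8,-90.9,112,130)
for n in("side","top"):
    im,d=shot(n,n+"2"); P=cloud(n,d); g=im.astype(int).sum(2)
    m=(np.hypot(P[...,0]-526,P[...,1]+91)<45)&(P[...,2]>172)&(P[...,2]<215); q=P[m]; print(n,len(q),q[np.argsort(q[:,2])][:14])
im=cv2.imread("pics/side2.png"); cv2.imwrite("pics/s2c.png",cv2.resize(im[150:260,220:310],None,fx=5,fy=5,interpolation=cv2.INTER_CUBIC))
E
```

```text
time: 5.2
eef_pos: [526.3, -91.9, 149.3]
tcp_rot: [180.0, 0.0, 129.9]
ft_force: [0.7, 0.6, 0.2]
width: 25.7
gripper_force: 0.0
travel 0.0055 0.0016 0.1866  dr_z -0.0003 | at [526.26 -91.95 149.32] 129.94861350427522 t 5.2 w 25.7 f [0.67 0.55 0.19] g 0.0 j6 -56
side 130 [[ 544.7   -88.44  186.76]
 [ 534.09  -84.08  187.24]
 [ 536.78  -84.35  187.36]
 [ 522.61 -106.56  187.56]
 [ 541.95  -89.73  187.79]
 [ 547.52  -85.76  188.04]
 [ 514.62 -107.15  188.26]
 [ 539.43  -85.75  188.3 ]
 [ 514.5  -111.83  188.45]
 [ 528.95  -76.72  188.75]
 [ 531.47  -82.26  189.34]
 [ 539.16  -92.48  189.9 ]
 [ 517.08 -115.97  191.47]
 [ 534.06  -85.32  191.48]]
top 0 []
```

View pics/s2c.png

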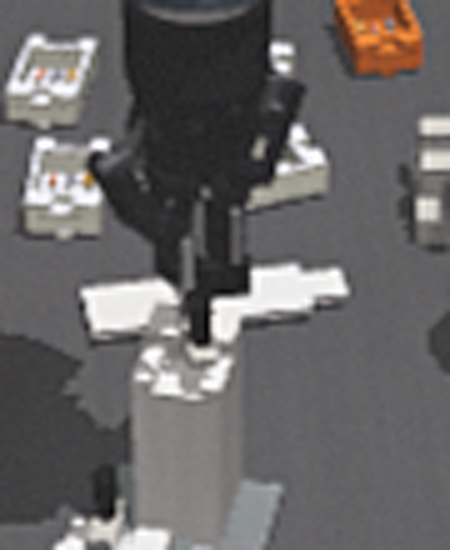

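The side crop shows the fingertips at about (175,275) and (225,270), straddling above the post at (200,315). That confirms they are still 18 mm above the post top, so I descend 36 mm.

```bash
python3 -m pendant '{"travel":[[0.005,0.002,0.03],[0.005,0.002,0.06],[0.005,0.002,0.09],[0.005,0.002,0.1],[0.005,0.002,0.1]],"dr":[[0,0,0],[0,0,0],[0,0,0],[0,0,0],[0,0,0]]}'
python3 -m pendant '{"travel":[[0,0,0.03],[0,0,0.06],[0,0,0.08],[0,0,0.08],[0,0,0.08]],"dr":[[0,0,0],[0,0,0],[0,0,0],[0,0,0],[0,0,0]]}'
python3 - <<'E'
from h import *
go(525.8,-90.9,112,130)
P=cloud("side",shot("side")[1]); m=(np.hypot(P[...,0]-526,P[...,1]+91)<45)&(P[...,2]>143)&(P[...,2]<200); q=P[m]; print(len(q),q[np.argsort(q[:,2])][:24])
E
```

```text
time: 5.8
eef_pos: [525.4, -90.8, 128.7]
tcp_rot: [-180.0, -0.0, 130.0]
ft_force: [0.2, -0.3, -0.5]
width: 25.4
gripper_force: 0.0
time: 6.3
eef_pos: [525.7, -90.9, 113.1]
tcp_rot: [-180.0, -0.0, 130.0]
ft_force: [-0.4, -0.3, 0.3]
width: 25.5
gripper_force: 0.0
travel -0.0003 0.0006 0.0055  dr_z -0.0002 | at [525.67 -90.92 113.1 ] 129.97039844324914 t 6.3 w 25.5 f [-0.41 -0.27  0.34] g 0.0 j6 -56
253 [[ 525.04 -102.05  143.38]
 [ 528.    -95.4   144.99]
 [ 530.72  -95.81  145.22]
 [ 522.4  -100.05  145.35]
 [ 527.83 -100.43  145.47]
 [ 525.23  -97.01  146.34]
 [ 530.74  -95.71  148.59]
 [ 539.21  -88.74  149.82]
 [ 511.45 -105.36  149.88]
 [ 522.5   -98.33  150.9 ]
 [ 514.12 -107.32  151.33]
 [ 536.56  -86.64  151.74]
 [ 530.73  -96.58  152.71]
 [ 525.14 -101.36  153.17]
 [ 522.57  -96.99  153.3 ]
 [ 525.27  -97.71  153.77]
 [ 514.18 -106.33  153.98]
 [ 544.63  -90.    154.05]
 [ 527.81 -102.79  154.19]
 [ 536.62  -85.42  154.25]
 [ 541.88  -90.49  154.52]
 [ 533.86  -85.89  154.7 ]
 [ 516.75 -111.78  154.73]
 [ 542.05  -86.45  154.86]]
```

Tips are at z about 150, around the post. Now I sweep the arc to open A.

```bash
python3 -m pendant '{"travel":[[0,0,0],[-0.02,0.035,0],[-0.022,0.07,0],[-0.022,0.105,0],[-0.012,0.145,0],[0.001,0.17,0],[0.02,0.19,0],[0.02,0.19,0]],"dr":[[0,0,0],[0,0,0],[0,0,0],[0,0,0],[0,0,0],[0,0,0],[0,0,0],[0,0,0]]}'
python3 - <<'E'
from h import *
go(552,-63.4,112,130)
im,d=shot("side","side3");P=cloud("side",d); m=(np.hypot(P[...,0]-522,P[...,1]+61)<50)&(P[...,2]>143)&(P[...,2]<175)&(im.astype(int).sum(2)<200); q=P[m]; print(len(q),np.median(q,0))
E
```

```text
time: 7.15
eef_pos: [552.1, -62.4, 113.1]
tcp_rot: [180.0, -0.0, 130.0]
ft_force: [0.2, -0.2, -0.7]
width: 25.3
gripper_force: 0.0
travel -0.0033 -0.0035 0.0055  dr_z 0.0001 | at [552.11 -62.45 113.11] 130.01345930536618 t 7.2 w 25.3 f [ 0.22 -0.22 -0.65] g 0.0 j6 -53
79 [553.46 -72.84 162.29]
```

```bash
python3 -m pendant '{"travel":[[0,0,-0.2],[0,0,-0.2],[-0.382,-0.832,-0.2],[-0.382,-0.832,-0.2],[-0.382,-0.832,-0.2],[-0.382,-0.832,-0.2],[-0.382,-0.832,-0.2],[-0.382,-0.832,-0.2]],"dr":[[0,0,0],[0,0,0],[0,0,0],[0,0,0],[0,0,0],[0,0,0],[0,0,0],[0,0,0]]}'
python3 - <<'E'
from h import *
P=cloud("top",shot("top")[1]); m=(np.hypot(P[...,0]-522,P[...,1]+61)<50)&(P[...,2]>164)&(P[...,2]<172); print(P[m].mean(0),m.sum())
go(473.8,-228,113,130)
E
```

```text
time: 8.0
eef_pos: [473.5, -229.3, 153.2]
tcp_rot: [180.0, 0.0, 129.9]
ft_force: [0.6, 0.2, 0.7]
width: 25.6
gripper_force: 0.0
[550.76 -71.11 169.34] 15
travel 0.0023 0.0016 0.2008  dr_z -0.0004 | at [ 473.85 -228.56  153.16] 129.93536149789503 t 8.1 w 25.2 f [ 0.12 -0.53  0.06] g 0.0 j6 -72
```

```bash
python3 -m pendant '{"travel":[[0,0,0.04],[0,0,0.08],[0,0,0.12],[0,0,0.16],[0,0,0.2],[0,0,0.2],[0,0,0.2]],"dr":[[0,0,0],[0,0,0],[0,0,0],[0,0,0],[0,0,0],[0,0,0],[0,0,0]]}'
python3 -m pendant '{"travel":[[0.02,-0.03,0],[0.04,-0.065,0],[0.045,-0.1,0],[0.04,-0.145,0],[0.025,-0.185,0],[0.005,-0.215,0],[-0.004,-0.228,0],[-0.004,-0.228,0]],"dr":[[0,0,0],[0,0,0],[0,0,0],[0,0,0],[0,0,0],[0,0,0],[0,0,0],[0,0,0]]}'
python3 -m pendant '{"travel":[[0,0,-0.1],[0,0,-0.2],[0.2,0.2,-0.3],[0.4,0.5,-0.4],[0.4,0.832,-0.4],[0.4,0.832,-0.4],[0.4,0.832,-0.4],[0.4,0.832,-0.4]],"dr":[[0,0,0],[0,0,0],[0,0,0],[0,0,0],[0,0,0],[0,0,0],[0,0,0],[0,0,0]]}'
python3 - <<'E'
from h import *
P=cloud("top",shot("top")[1]); m=(np.hypot(P[...,0]-470,P[...,1]+258)<60)&(P[...,2]>163)&(P[...,2]<172); print(P[m].mean(0),m.sum())
go(430.0,385.5,150,78.5)
E
```

```text
time: 8.75
eef_pos: [473.8, -228.8, 113.0]
tcp_rot: [-180.0, -0.0, 130.0]
ft_force: [0.2, 0.3, 0.9]
width: 25.6
gripper_force: 0.0
time: 9.55
eef_pos: [439.4, -259.6, 113.2]
tcp_rot: [-180.0, 0.0, 129.9]
ft_force: [0.9, 0.7, 0.4]
width: 25.7
gripper_force: 0.0
time: 10.35
eef_pos: [515.9, -89.7, 193.1]
tcp_rot: [-180.0, 0.0, 130.1]
ft_force: [-0.2, -0.3, -0.1]
width: 25.7
gripper_force: 0.0
[ 438.73 -253.44  169.85] 7
travel 2.0967 1.2042 0.2148  dr_z 0.2862 | at [515.25 -90.5  192.95] 130.02380939494876 t 10.4 w 25.5 f [-0.45 -0.23 -0.21] g 0.0 j6 -57
```

```bash
python3 -m pendant '{"travel":[[-0.04,0.198,0],[-0.04,0.198,0.1],[-0.04,0.198,0.3],[-0.04,0.198,0.4],[-0.04,0.198,0.4],[-0.015,0.22,0.4],[0.01,0.247,0.4],[0.01,0.247,0.4]],"dr":[[0,0,0],[0,0,0],[0,0,0],[0,0,0],[0,0,0],[0,0,0],[0,0,0],[0,0,0]]}'
python3 -m pendant '{"travel":[[0,0,-0.1],[0,0,-0.2],[0.2,0.1,-0.4],[0.5,0.2,-0.4],[0.695,0.319,-0.4],[0.695,0.319,-0.4],[0.695,0.319,-0.4]],"dr":[[0,0,0],[0,0,0],[0,0,0],[0,0,0],[0,0,0],[0,0,0],[0,0,0]]}'
python3 -m pendant '{"travel":[[0.695,0.319,0],[0.695,0.319,0],[0.695,0.319,0],[0.695,0.319,0],[0.695,0.319,0]],"dr":[[0,0,0],[0,0,0],[0,0,0],[0,0,0],[0,0,0]]}' 0.85
python3 -m pendant '{"travel":[[0.695,0.319,0.1],[0.695,0.319,0.2],[0.695,0.319,0.3],[0.695,0.319,0.4],[0.695,0.319,0.4],[0.695,0.319,0.4],[0.695,0.319,0.4],[0.695,0.319,0.4]],"dr":[[0,0,0.286],[0,0,0.286],[0,0,0.286],[0,0,0.286],[0,0,0.286],[0,0,0.286],[0,0,0.286],[0,0,0.286]]}'
python3 - <<'E'
from h import *
P=cloud("top",shot("top")[1]); 
for xy in((522,-61),(470,-258)):
    m=(np.hypot(P[...,0]-xy[0],P[...,1]-xy[1])<45)&(P[...,2]>163)&(P[...,2]<172); print(P[m].mean(0),m.sum())
go(430.0,385.5,30,78.5)
im,d=shot("side","side4");P=cloud("side",d); m=(np.hypot(P[...,0]-430,P[...,1]-385)<70)&(P[...,2]>40)&(P[...,2]<220)&(im.astype(int).sum(2)<200); q=P[m]; print(len(q),q[np.argsort(q[:,2])][:16])
E
```

```text
time: 11.2
eef_pos: [552.7, -56.7, 114.5]
tcp_rot: [179.9, 0.1, 130.0]
ft_force: [0.2, -0.1, -0.3]
width: 25.6
gripper_force: 0.0
time: 11.9
eef_pos: [511.3, 92.5, 194.3]
tcp_rot: [179.9, 0.0, 130.2]
ft_force: [0.4, 0.4, -1.3]
width: 25.5
gripper_force: 0.0
time: 12.4
eef_pos: [471.5, 238.2, 193.6]
tcp_rot: [180.0, 0.0, 130.1]
ft_force: [0.7, -0.6, -0.4]
width: 73.1
gripper_force: 0.0
time: 13.2
eef_pos: [432.3, 383.8, 113.3]
tcp_rot: [180.0, 0.0, 78.3]
ft_force: [-0.3, -0.3, 0.1]
width: 72.8
gripper_force: 0.0
[551.83 -66.21 168.07] 14
[ 440.88 -252.09  169.2 ] 17
travel 0.0055 -0.0119 0.4168  dr_z -0.0002 | at [432.11 383.95 113.36] 78.46849671897941 t 13.2 w 72.6 f [-0.17  0.08 -0.65] g 0.0 j6 47
146 [[392.43 393.36 158.63]
 [392.63 393.73 162.38]
 [473.93 371.61 164.09]
 [392.83 394.22 166.06]
 [383.1  380.31 169.59]
 [393.06 394.27 169.96]
 [477.6  367.49 170.06]
 [474.19 363.34 172.31]
 [477.7  368.9  173.22]
 [474.24 367.98 173.78]
 [383.43 379.14 174.09]
 [383.25 384.69 175.13]
 [393.48 391.57 175.25]
 [477.8  370.3  176.37]
 [393.38 396.39 176.7 ]
 [474.39 366.2  178.58]]
```

```bash
python3 -m pendant '{"travel":[[0.005,-0.012,0.15],[0.005,-0.012,0.3],[0.005,-0.012,0.45],[0.005,-0.012,0.55],[0.005,-0.012,0.63],[0.005,-0.012,0.68],[0.005,-0.012,0.68],[0.005,-0.012,0.68]],"dr":[[0,0,0],[0,0,0],[0,0,0],[0,0,0],[0,0,0],[0,0,0],[0,0,0],[0,0,0]]}'
python3 - <<'E'
from h import *
go(430.0,385.5,-36,78.5)
im,d=shot("side","side5");P=cloud("side",d); m=(np.hypot(P[...,0]-430,P[...,1]-385)<70)&(P[...,2]>8)&(P[...,2]<220)&(im.astype(int).sum(2)<180); q=P[m]; print(len(q),q[np.argsort(q[:,2])][:16])
cv2.imwrite("pics/s5c.png",cv2.resize(im[120:200,190:290],None,fx=5,fy=5,interpolation=cv2.INTER_CUBIC)[:,:,::-1])
E
```

```text
time: 14.1
eef_pos: [429.2, 386.7, -22.3]
tcp_rot: [180.0, -0.0, 78.5]
ft_force: [-0.5, -0.6, 0.0]
width: 72.5
gripper_force: 0.0
travel -0.0050 0.0051 0.0685  dr_z -0.0000 | at [429.2  386.68 -22.29] 78.49947495527712 t 14.1 w 72.5 f [-0.51 -0.63  0.03] g 0.0 j6 48
757 [[388.4  385.2   22.79]
 [391.92 390.81  23.57]
 [392.15 391.06  27.73]
 [388.9  381.75  29.2 ]
 [392.5  389.57  32.93]
 [389.14 381.8   33.46]
 [469.88 368.71  34.94]
 [389.17 384.81  35.91]
 [473.6  371.84  37.19]
 [470.05 373.74  40.41]
 [393.15 383.73  40.74]
 [470.08 364.88  41.54]
 [389.73 380.53  42.76]
 [378.47 388.    42.83]
 [393.25 385.69  43.82]
 [378.3  393.43  43.85]]
```

View pics/s5c.png

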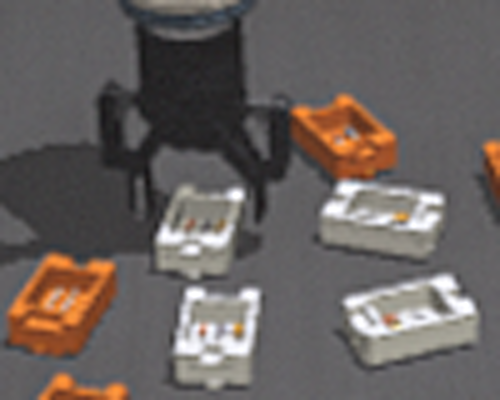

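The side crop shows the fingers straddling white tray A at (200,225), and the wide dent on its far side is consistent. Descend the rest and grip.

```bash
python3 -m pendant '{"travel":[[0,0.002,0.03],[0,0.002,0.065],[0,0.002,0.065],[0,0.002,0.065]],"dr":[[0,0,0],[0,0,0],[0,0,0],[0,0,0]]}'
python3 -m pendant '{"travel":[[0,0,0],[0,0,0],[0,0,0],[0,0,0],[0,0,0],[0,0,0]],"dr":[[0,0,0],[0,0,0],[0,0,0],[0,0,0],[0,0,0],[0,0,0]]}' 0 60
python3 -m pendant '{"travel":[[0,0,-0.1],[0,0,-0.2],[0,0,-0.4],[0,0,-0.6],[0,0,-0.8],[0,0,-0.8],[0,0,-0.8]],"dr":[[0,0,0],[0,0,0],[0,0,0],[0,0,0],[0,0,0],[0,0,0],[0,0,0]]}'
python3 - <<'E'
from h import *
im,d=shot("side","side6"); P=cloud("side",d)
m=(white(im)>0)&(np.hypot(P[...,0]-430,P[...,1]-385)<75)&(P[...,2]>70); q=P[m]; print(len(q), q.min(0),q.max(0))
go(496.2,-160,125,75.3)
E
```

```text
time: 14.55
eef_pos: [428.9, 386.5, -36.0]
tcp_rot: [-180.0, 0.0, 78.5]
ft_force: [-0.4, -0.5, -0.1]
width: 72.8
gripper_force: 0.0
time: 15.15
eef_pos: [429.3, 386.7, -35.4]
tcp_rot: [180.0, -0.0, 78.5]
ft_force: [-1.0, -0.3, 5.5]
width: 49.1
gripper_force: 61.6
time: 15.85
eef_pos: [429.3, 386.8, 124.8]
tcp_rot: [179.9, -0.1, 78.5]
ft_force: [0.2, -0.5, -2.3]
width: 48.7
gripper_force: 62.9
534 [374.04 310.44 161.1 ] [494.8  451.87 553.59]
travel -2.6093 0.8757 -0.0069  dr_z 0.0177 | at [428.71 386.31 123.62] 78.4900891870071 t 15.9 w 49.1 f [-0.22  0.12 -0.81] g 62.9 j6 48
```

Tray A is held with width 49, which suggests the camera reads about 1.2 mm too far along x. Carry it to the dock.

```bash
python3 -m pendant '{"travel":[[0,0,-0.2],[-0.3,0.1,-0.2],[-0.6,0.2,-0.2],[-0.87,0.29,-0.2],[-0.87,0.29,-0.2],[-0.87,0.29,-0.2],[-0.87,0.29,-0.2]],"dr":[[0,0,0],[0,0,0],[0,0,0],[0,0,0],[0,0,0],[0,0,0],[0,0,0]]}'
python3 -m pendant '{"travel":[[-0.3,0.1,0],[-0.6,0.2,0],[-0.87,0.29,0],[-0.87,0.29,0],[-0.87,0.29,0],[-0.87,0.29,0]],"dr":[[0,0,0],[0,0,0],[0,0,0],[0,0,0],[0,0,0],[0,0,0]]}'
python3 -m pendant '{"travel":[[-0.3,0.1,0],[-0.6,0.2,0],[-0.87,0.29,0],[-0.87,0.29,0],[-0.87,0.29,0],[-0.87,0.29,0]],"dr":[[0,0,0.018],[0,0,0.018],[0,0,0.018],[0,0,0.018],[0,0,0.018],[0,0,0.018]]}'
python3 -m pendant '{"travel":[[0,0,0.1],[0,0,0.2],[0,0,0.2],[0,0,0.2]],"dr":[[0,0,0],[0,0,0],[0,0,0],[0,0,0]]}'
python3 - <<'E'
from h import *
go(495.2,-158.8,-12,75.3)
E
```

```text
time: 16.6
eef_pos: [450.7, 203.8, 163.0]
tcp_rot: [-179.9, 0.1, 78.4]
ft_force: [-1.1, 0.2, -0.9]
width: 48.8
gripper_force: 63.2
time: 17.2
eef_pos: [473.2, 22.9, 163.5]
tcp_rot: [-179.9, -0.0, 78.5]
ft_force: [-0.1, 0.3, -1.5]
width: 49.0
gripper_force: 63.1
time: 17.8
eef_pos: [495.6, -158.5, 163.6]
tcp_rot: [-179.9, -0.0, 75.3]
ft_force: [0.6, -0.3, -2.0]
width: 48.8
gripper_force: 63.1
time: 18.2
eef_pos: [495.5, -158.1, 124.3]
tcp_rot: [-179.9, -0.0, 75.4]
ft_force: [-0.2, -0.4, -1.4]
width: 49.3
gripper_force: 63.1
travel -0.0039 -0.0005 0.6817  dr_z 0.0003 | at [ 495.49 -158.08  124.33] 75.3578838090926 t 18.2 w 49.3 f [-0.25 -0.43 -1.39] g 63.1 j6 -10
```

```bash
python3 -m pendant '{"travel":[[-0.004,0,0.15],[-0.004,0,0.3],[-0.004,0,0.45],[-0.004,0,0.6],[-0.004,0,0.68],[-0.004,0,0.68],[-0.004,0,0.68]],"dr":[[0,0,0],[0,0,0],[0,0,0],[0,0,0],[0,0,0],[0,0,0],[0,0,0]]}'
python3 -m pendant '{"travel":[[0,0,0.01],[0,0,0.018],[0,0,0.026],[0,0,0.026]],"dr":[[0,0,0],[0,0,0],[0,0,0],[0,0,0]]}'
python3 - <<'E'
from h import *
go(495.2,-158.8,-21.5,75.3)
E
```

```text
time: 18.9
eef_pos: [496.0, -160.2, -10.8]
tcp_rot: [179.9, 0.0, 75.3]
ft_force: [-0.2, -0.1, -1.6]
width: 48.9
gripper_force: 63.2
time: 19.3
eef_pos: [495.3, -160.4, -16.9]
tcp_rot: [180.0, 0.0, 75.3]
ft_force: [0.2, -0.2, -2.4]
width: 48.8
gripper_force: 63.2
travel 0.0076 -0.0026 0.0232  dr_z -0.0003 | at [ 495.31 -160.41  -16.86] 75.25126338866788 t 19.3 w 48.8 f [ 0.19 -0.2  -2.42] g 63.2 j6 -10
```

```bash
python3 -m pendant '{"travel":[[0.004,-0.001,0.006],[0.004,-0.001,0.012],[0.004,-0.001,0.018],[0.004,-0.001,0.022],[0.004,-0.001,0.022]],"dr":[[0,0,0],[0,0,0],[0,0,0],[0,0,0],[0,0,0]]}'
python3 - <<'E'
from h import *
go(495.2,-158.8,-21.5,75.3)
E
```

```text
time: 19.8
eef_pos: [495.3, -159.6, -21.3]
tcp_rot: [180.0, 0.0, 75.2]
ft_force: [-0.3, 0.8, 3.4]
width: 49.0
gripper_force: 63.5
travel 0.0036 -0.0015 0.0009  dr_z -0.0003 | at [ 495.31 -159.57  -21.32] 75.24906074579407 t 19.8 w 49.0 f [-0.33  0.77  3.44] g 63.5 j6 -10
```

```bash
python3 -m pendant '{"travel":[[0,0,0],[0,0,0],[0,0,0],[0,0,-0.1],[0,0,-0.4],[0,0,-0.7],[0,0,-0.93],[0,0,-0.93]],"dr":[[0,0,0],[0,0,0],[0,0,0],[0,0,0],[0,0,0],[0,0,0],[0,0,0],[0,0,0]]}' 0.85
python3 -m pendant '{"travel":[[0.2,-0.1,0],[0.5,-0.2,0],[0.7,-0.3,0],[0.95,-0.384,0],[0.95,-0.384,0],[0.95,-0.384,0],[0.95,-0.384,0]],"dr":[[0,0,0],[0,0,0],[0,0,0],[0,0,0],[0,0,0],[0,0,0],[0,0,0]]}'
python3 -m pendant '{"travel":[[0.3,-0.1,0],[0.6,-0.25,0],[0.95,-0.384,0.1],[0.95,-0.384,0.25],[0.95,-0.384,0.25],[0.95,-0.384,0.25],[0.95,-0.384,0.25]],"dr":[[0,0,-0.054],[0,0,-0.054],[0,0,-0.054],[0,0,-0.054],[0,0,-0.054],[0,0,-0.054],[0,0,-0.054]]}'
python3 - <<'E'
from h import *
P=cloud("top",depth("top",3))
print("dock",*fit(P,(496,-160),48,36,52,44))
for n,xy in dict(B=(443.8,246.7),C=(564,394),D=(576.6,259.5)).items():
    try: print(n,*fit(P,xy,65,20,36,30))
    except Exception as e: print(n,e)
go(443.8,246.7,-34,85)
E
```

```text
time: 20.6
eef_pos: [497.1, -160.4, 169.4]
tcp_rot: [179.6, 0.1, 75.3]
ft_force: [-0.1, 0.3, -1.5]
width: 72.6
gripper_force: 0.0
time: 21.3
eef_pos: [469.6, 43.1, 164.6]
tcp_rot: [180.0, 0.0, 75.3]
ft_force: [-0.2, 0.4, 0.4]
width: 72.5
gripper_force: 0.0
time: 22.0
eef_pos: [444.1, 245.8, 114.6]
tcp_rot: [-180.0, 0.0, 84.9]
ft_force: [-0.9, 0.1, 0.8]
width: 72.9
gripper_force: 0.0
dock [ 494.42 -158.48] 75.35006674305635 [52.87 82.69] 43.56816728659543
B attempt to get argmax of an empty sequence
C [563.45 393.93] 161.433474350518 [55.17 81.96] 29.124994210563266
D [582.46 258.72] 35.44045084083581 [47.91 77.38] 29.336905629338233
travel 0.0043 -0.0037 0.7465  dr_z -0.0008 | at [444.45 245.77 115.31] 84.85712467381916 t 22.1 w 72.3 f [-0.05 -0.46 -0.27] g 0.0 j6 27
```

```bash
python3 -m pendant '{"travel":[[0.004,-0.004,0.15],[0.004,-0.004,0.3],[0.004,-0.004,0.45],[0.004,-0.004,0.6],[0.004,-0.004,0.7],[0.004,-0.004,0.745],[0.004,-0.004,0.745],[0.004,-0.004,0.745]],"dr":[[0,0,0],[0,0,0],[0,0,0],[0,0,0],[0,0,0],[0,0,0],[0,0,0],[0,0,0]]}'
python3 -c "
from h import *
go(443.8,246.7,-34,85)"
python3 -m pendant '{"travel":[[0,0,0],[0,0,0],[0,0,0],[0,0,0],[0,0,0],[0,0,0]],"dr":[[0,0,0],[0,0,0],[0,0,0],[0,0,0],[0,0,0],[0,0,0]]}' 0 60
python3 -c "
from h import *
go(495.2,-158.8,165,75.3)"
python3 -m pendant '{"travel":[[0,0,-0.1],[0,0,-0.3],[0,0,-0.6],[0,0,-0.9],[0,0,-1],[0,0,-1],[0,0,-1]],"dr":[[0,0,0],[0,0,0],[0,0,0],[0,0,0],[0,0,0],[0,0,0],[0,0,0]]}'
python3 -c "
from h import *
go(495.2,-158.8,165,75.3)"
```

```text
time: 22.95
eef_pos: [443.5, 247.8, -33.5]
tcp_rot: [179.9, -0.0, 84.9]
ft_force: [0.2, 0.3, -0.2]
width: 72.2
gripper_force: 0.0
travel -0.0051 0.0021 0.0025  dr_z -0.0004 | at [443.48 247.75 -33.51] 84.93585929045823 t 22.9 w 72.2 f [ 0.18  0.29 -0.2 ] g 0.0 j6 28
time: 23.55
eef_pos: [443.4, 248.1, -33.2]
tcp_rot: [179.9, -0.0, 85.0]
ft_force: [-0.5, -2.0, 15.2]
width: 49.1
gripper_force: 59.6
travel -2.0041 0.4359 -0.9908  dr_z 0.0538 | at [443.44 248.11 -33.16] 84.97665171630571 t 23.6 w 49.1 f [-0.47 -1.96 15.25] g 59.6 j6 28
time: 24.25
eef_pos: [443.0, 248.0, 166.7]
tcp_rot: [179.9, -0.1, 85.0]
ft_force: [-0.6, -0.2, -1.7]
width: 48.8
gripper_force: 63.8
travel -2.0035 0.4381 0.0084  dr_z 0.0538 | at [443.01 248.04 166.68] 84.97529633734658 t 24.2 w 48.8 f [-0.58 -0.19 -1.68] g 63.8 j6 28
```

```bash
python3 -m pendant '{"travel":[[-0.2,0.05,0],[-0.45,0.1,0],[-0.668,0.146,0],[-0.668,0.146,0],[-0.668,0.146,0],[-0.668,0.146,0]],"dr":[[0,0,0],[0,0,0],[0,0,0],[0,0,0],[0,0,0],[0,0,0]]}'
python3 -m pendant '{"travel":[[-0.2,0.05,0],[-0.45,0.1,0],[-0.668,0.146,0],[-0.668,0.146,0],[-0.668,0.146,0],[-0.668,0.146,0]],"dr":[[0,0,0],[0,0,0],[0,0,0],[0,0,0],[0,0,0],[0,0,0]]}'
python3 -m pendant '{"travel":[[-0.2,0.05,0],[-0.45,0.1,0],[-0.668,0.146,0],[-0.668,0.146,0],[-0.668,0.146,0],[-0.668,0.146,0],[-0.668,0.146,0]],"dr":[[0,0,0.054],[0,0,0.054],[0,0,0.054],[0,0,0.054],[0,0,0.054],[0,0,0.054],[0,0,0.054]]}'
python3 -c "
from h import *
go(495.4,-159.1,15,75.3)"
python3 -m pendant '{"travel":[[0,0,0.15],[0,0,0.3],[0,0,0.45],[0,0,0.6],[0,0,0.7],[0,0,0.75],[0,0,0.75],[0,0,0.75]],"dr":[[0,0,0],[0,0,0],[0,0,0],[0,0,0],[0,0,0],[0,0,0],[0,0,0],[0,0,0]]}'
python3 -c "
from h import *
go(495.4,-159.1,4.8,75.3)"
```

```text
time: 24.85
eef_pos: [459.5, 112.8, 164.8]
tcp_rot: [-179.9, 0.0, 85.0]
ft_force: [-0.1, 0.9, -2.2]
width: 49.0
gripper_force: 63.7
time: 25.45
eef_pos: [477.2, -21.9, 165.3]
tcp_rot: [-180.0, -0.0, 85.1]
ft_force: [0.4, 0.2, -1.2]
width: 48.6
gripper_force: 63.7
time: 26.15
eef_pos: [494.8, -157.4, 165.6]
tcp_rot: [-180.0, -0.0, 75.4]
ft_force: [0.6, 0.2, -1.2]
width: 48.6
gripper_force: 63.6
travel -0.0074 0.0048 0.7529  dr_z 0.0004 | at [ 494.84 -157.43  165.58] 75.37356974686966 t 26.1 w 48.6 f [ 0.58  0.16 -1.16] g 63.6 j6 -10
time: 26.95
eef_pos: [495.4, -158.8, 16.3]
tcp_rot: [180.0, 0.0, 75.3]
ft_force: [0.3, 0.4, -0.2]
width: 48.7
gripper_force: 63.7
travel -0.0012 0.0005 0.0576  dr_z -0.0001 | at [ 495.36 -158.84   16.33] 75.28631120950625 t 26.9 w 48.7 f [ 0.35  0.43 -0.16] g 63.7 j6 -10
```

```bash
python3 -m pendant '{"travel":[[-0.001,0,0.012],[-0.001,0,0.024],[-0.001,0,0.036],[-0.001,0,0.048],[-0.001,0,0.057],[-0.001,0,0.057],[-0.001,0,0.057]],"dr":[[0,0,0],[0,0,0],[0,0,0],[0,0,0],[0,0,0],[0,0,0],[0,0,0]]}'
python3 -c "
from h import *
go(495.4,-159.1,4.8,75.3)"
```

```text
time: 27.65
eef_pos: [494.9, -159.3, 4.9]
tcp_rot: [180.0, 0.0, 75.3]
ft_force: [-3.9, 1.9, 20.3]
width: 49.0
gripper_force: 66.1
travel 0.0016 0.0024 0.0006  dr_z -0.0003 | at [ 494.86 -159.29    4.91] 75.25036931734373 t 27.6 w 49.0 f [-3.91  1.9  20.3 ] g 66.1 j6 -10
```

```bash
python3 -m pendant '{"travel":[[0,0,0],[0,0,0],[0,0,0],[0,0,-0.1],[0,0,-0.3],[0,0,-0.6],[0,0,-0.8],[0,0,-0.8]],"dr":[[0,0,0],[0,0,0],[0,0,0],[0,0,0],[0,0,0],[0,0,0],[0,0,0],[0,0,0]]}' 0.85
python3 -m pendant '{"travel":[[0.2,-0.03,0],[0.5,-0.06,0],[0.7,-0.1,0],[0.92,-0.123,0],[0.92,-0.123,0],[0.92,-0.123,0],[0.92,-0.123,0]],"dr":[[0,0,0],[0,0,0],[0,0,0],[0,0,0],[0,0,0],[0,0,0],[0,0,0]]}'
python3 - <<'E'
from h import *
P=cloud("top",depth("top",3))
for n,xy,a,b,p,R in(("dock",(496,-160),60,75,68,48),("C",(564,394),20,36,30,65),("D",(576.6,259.5),20,36,30,65),("cov",(541,121),9,20,14,110),("bar",(541,121),30,50,42,60)):
    try: print(n,*fit(P,xy,R,a,b,p))
    except Exception as e: print(n,e)
go(564,394,-32,-19.6)
E
```

```text
time: 28.45
eef_pos: [497.9, -160.6, 170.1]
tcp_rot: [179.5, 0.1, 75.3]
ft_force: [1.0, 0.4, -0.7]
width: 72.5
gripper_force: 0.0
time: 29.15
eef_pos: [517.7, 24.3, 163.9]
tcp_rot: [-180.0, 0.0, 75.2]
ft_force: [0.2, -0.2, 0.2]
width: 72.2
gripper_force: 0.0
dock [ 493.7  -159.63] 74.70220631140882 [52.42 82.77] 67.36996417171851
C [563.43 393.82] 161.38322743810224 [55.39 81.84] 28.64216273000485
D [576.47 259.29] 18.866179176863028 [52.68 82.78] 29.122612914158122
cov [546.93 131.34] 3.9797505673627143 [ 29.33 158.59] 15.259730102185385
bar [538.59 125.06] 11.952771567591356 [ 8.72 44.49] 42.96328021376357
travel 1.8480 -0.2509 0.9804  dr_z 0.5264 | at [517.8   23.88 164.08] 75.15381767499359 t 29.3 w 72.8 f [ 0.11 -0.    0.19] g 0.0 j6 11
```

```bash
python3 -m pendant '{"travel":[[0.2,-0.03,0],[0.5,-0.06,0],[0.7,-0.1,0],[0.924,-0.125,0],[0.924,-0.125,0],[0.924,-0.125,0]],"dr":[[0,0,0],[0,0,0],[0,0,0],[0,0,0],[0,0,0],[0,0,0]]}'
python3 -m pendant '{"travel":[[0.2,-0.03,0],[0.5,-0.06,0],[0.7,-0.1,0],[0.924,-0.125,0],[0.924,-0.125,0.1],[0.924,-0.125,0.2],[0.924,-0.125,0.3],[0.924,-0.125,0.3]],"dr":[[0,0,0.525],[0,0,0.525],[0,0,0.525],[0,0,0.525],[0,0,0.525],[0,0,0.525],[0,0,0.525],[0,0,0.525]]}'
python3 -m pendant '{"travel":[[0,0,0],[0,0,0]],"dr":[[0,0,0.04],[0,0,0.04]]}'
python3 -c "
from h import *
go(563.8,394,-32,-19.2)"
```

```text
time: 29.9
eef_pos: [540.8, 210.1, 163.9]
tcp_rot: [-180.0, 0.0, 75.3]
ft_force: [-0.2, -0.5, -0.2]
width: 72.4
gripper_force: 0.0
time: 30.7
eef_pos: [562.9, 392.1, 101.2]
tcp_rot: [179.9, 0.3, 6.8]
ft_force: [0.8, -0.0, 1.5]
width: 72.6
gripper_force: 0.0
time: 30.9
eef_pos: [564.3, 393.1, 104.0]
tcp_rot: [180.0, 0.0, -0.2]
ft_force: [0.3, 0.8, -1.2]
width: 72.4
gripper_force: 0.0
travel -0.0026 -0.0046 0.6802  dr_z 0.1057 | at [564.32 393.09 104.04] -0.17085073080465377 t 30.9 w 72.4 f [ 0.31  0.77 -1.16] g 0.0 j6 120
```

```bash
python3 -m pendant '{"travel":[[-0.003,-0.005,0.1],[-0.003,-0.005,0.2],[-0.003,-0.005,0.25],[-0.003,-0.005,0.25],[-0.003,-0.005,0.25]],"dr":[[0,0,0.105],[0,0,0.105],[0,0,0.105],[0,0,0.105],[0,0,0.105]]}'
python3 -c "
from h import *
go(563.8,394,-32,-19.2)"
```

```text
time: 31.4
eef_pos: [563.5, 395.8, 54.8]
tcp_rot: [-180.0, -0.0, -18.6]
ft_force: [0.2, -0.2, 0.9]
width: 72.4
gripper_force: 0.0
travel 0.0042 0.0081 0.4339  dr_z 0.0036 | at [563.51 395.8   54.78] -18.5598932624195 t 31.4 w 72.4 f [ 0.15 -0.21  0.87] g 0.0 j6 139
```

```bash
python3 -m pendant '{"travel":[[0.003,0.008,0.1],[0.003,0.008,0.2],[0.003,0.008,0.3],[0.003,0.008,0.4],[0.003,0.008,0.433],[0.003,0.008,0.433],[0.003,0.008,0.433]],"dr":[[0,0,0.004],[0,0,0.004],[0,0,0.004],[0,0,0.004],[0,0,0.004],[0,0,0.004],[0,0,0.004]]}'
python3 -c "
from h import *
go(563.8,394,-32,-19.2)"
python3 -m pendant '{"travel":[[0,0,0],[0,0,0],[0,0,0],[0,0,0],[0,0,0],[0,0,0]],"dr":[[0,0,0],[0,0,0],[0,0,0],[0,0,0],[0,0,0],[0,0,0]]}' 0 60
python3 -m pendant '{"travel":[[0,0,-0.1],[0,0,-0.3],[0,0,-0.6],[0,0,-0.9],[0,0,-1],[0,0,-1],[0,0,-1]],"dr":[[0,0,0],[0,0,0],[0,0,0],[0,0,0],[0,0,0],[0,0,0],[0,0,0]]}'
python3 -m pendant '{"travel":[[0,0,0],[0,0,0],[0,0,0],[0,0,0],[0,0,0],[0,0,0],[0,0,0],[0,0,0]],"dr":[[0,0,-0.525],[0,0,-0.525],[0,0,-0.525],[0,0,-0.525],[0,0,-0.525],[0,0,-0.525],[0,0,-0.525],[0,0,-0.525]]}'
python3 -m pendant '{"travel":[[0,0,0],[0,0,0],[0,0,0],[0,0,0],[0,0,0],[0,0,0]],"dr":[[0,0,-0.144],[0,0,-0.144],[0,0,-0.144],[0,0,-0.144],[0,0,-0.144],[0,0,-0.144]]}'
python3 -c "
from h import *
go(495,-159,165,75.3)"
```

```text
time: 32.1
eef_pos: [563.8, 394.8, -31.1]
tcp_rot: [-179.9, -0.1, -19.5]
ft_force: [0.4, 0.4, 0.9]
width: 73.0
gripper_force: 0.0
travel 0.0011 0.0037 0.0043  dr_z -0.0015 | at [563.84 394.78 -31.14] -19.468641872530934 t 32.1 w 73.0 f [0.41 0.35 0.87] g 0.0 j6 139
time: 32.7
eef_pos: [563.7, 394.7, -31.0]
tcp_rot: [-179.9, -0.1, -19.5]
ft_force: [-1.2, -1.6, 10.4]
width: 49.4
gripper_force: 61.4
time: 33.4
eef_pos: [563.4, 394.6, 168.7]
tcp_rot: [-179.9, -0.1, -19.5]
ft_force: [-0.4, 0.2, -3.1]
width: 49.2
gripper_force: 63.3
time: 34.2
eef_pos: [562.1, 393.8, 165.5]
tcp_rot: [-179.9, 0.2, 49.6]
ft_force: [0.6, -0.4, -1.2]
width: 48.5
gripper_force: 63.1
time: 34.8
eef_pos: [562.8, 394.2, 166.9]
tcp_rot: [-180.0, 0.0, 74.9]
ft_force: [1.0, -0.2, -2.2]
width: 49.0
gripper_force: 63.1
travel -2.7592 0.3918 0.0095  dr_z -0.0020 | at [562.8  394.24 166.9 ] 74.93150346105215 t 34.8 w 49.0 f [ 0.97 -0.17 -2.18] g 63.1 j6 45
```

```bash
python3 -m pendant '{"travel":[[-0.3,0.05,0],[-0.6,0.1,0],[-0.921,0.131,0],[-0.921,0.131,0],[-0.921,0.131,0],[-0.921,0.131,0]],"dr":[[0,0,0],[0,0,0],[0,0,0],[0,0,0],[0,0,0],[0,0,0]]}'
python3 -m pendant '{"travel":[[-0.3,0.05,0],[-0.6,0.1,0],[-0.921,0.131,0],[-0.921,0.131,0],[-0.921,0.131,0],[-0.921,0.131,0]],"dr":[[0,0,0],[0,0,0],[0,0,0],[0,0,0],[0,0,0],[0,0,0]]}'
python3 -m pendant '{"travel":[[-0.3,0.05,0],[-0.6,0.1,0],[-0.921,0.131,0],[-0.921,0.131,0],[-0.921,0.131,0],[-0.921,0.131,0],[-0.921,0.131,0]],"dr":[[0,0,-0.002],[0,0,-0.002],[0,0,-0.002],[0,0,-0.002],[0,0,-0.002],[0,0,-0.002],[0,0,-0.002]]}'
python3 -m pendant '{"travel":[[0,0,0.1],[0,0,0.2],[0,0,0.3],[0,0,0.4],[0,0,0.5],[0,0,0.6],[0,0,0.6],[0,0,0.6]],"dr":[[0,0,0],[0,0,0],[0,0,0],[0,0,0],[0,0,0],[0,0,0],[0,0,0],[0,0,0]]}'
python3 -c "
from h import *
go(495.0,-159.9,31.3,75.3)"
```

```text
time: 35.4
eef_pos: [541.3, 209.1, 167.8]
tcp_rot: [180.0, -0.0, 74.9]
ft_force: [0.6, 1.2, -1.5]
width: 48.8
gripper_force: 63.2
time: 36.0
eef_pos: [519.8, 25.2, 167.6]
tcp_rot: [180.0, -0.0, 75.0]
ft_force: [0.8, -0.1, -1.8]
width: 49.2
gripper_force: 63.2
time: 36.7
eef_pos: [498.0, -158.2, 167.5]
tcp_rot: [-180.0, -0.0, 75.6]
ft_force: [0.6, 2.3, -1.8]
width: 49.1
gripper_force: 63.2
time: 37.5
eef_pos: [497.7, -158.8, 47.9]
tcp_rot: [-180.0, -0.0, 75.6]
ft_force: [0.7, -0.1, -1.3]
width: 48.9
gripper_force: 63.1
travel -0.0087 -0.0119 0.0828  dr_z 0.0016 | at [ 497.73 -158.8    47.85] 75.59067792484983 t 37.5 w 48.9 f [ 0.71 -0.14 -1.26] g 63.1 j6 -10
```

```bash
python3 -m pendant '{"travel":[[-0.009,-0.012,0.0],[-0.009,-0.012,0.01],[-0.009,-0.012,0.025],[-0.009,-0.012,0.04],[-0.009,-0.012,0.055],[-0.009,-0.012,0.07],[-0.009,-0.012,0.079],[-0.009,-0.012,0.079]],"dr":[[0,0,0.0015],[0,0,0.0015],[0,0,0.0015],[0,0,0.0015],[0,0,0.0015],[0,0,0.0015],[0,0,0.0015],[0,0,0.0015]]}'
python3 -c "
from h import *
go(495.0,-159.9,31.3,75.3)"
```

```text
time: 38.3
eef_pos: [494.4, -161.0, 31.4]
tcp_rot: [-180.0, -0.0, 75.2]
ft_force: [-0.3, -0.1, -1.2]
width: 48.9
gripper_force: 63.1
travel 0.0059 0.0015 0.0007  dr_z -0.0004 | at [ 494.41 -160.97   31.44] 75.23254261387184 t 38.3 w 48.9 f [-0.26 -0.12 -1.17] g 63.1 j6 -10
```

```bash
python3 -m pendant '{"travel":[[0.003,0,0.004],[0.003,0,0.008],[0.003,0,0.008]],"dr":[[0,0,0],[0,0,0],[0,0,0]]}'
python3 -m pendant '{"travel":[[0,0,0],[0,0,0],[0,0,0],[0,0,-0.1],[0,0,-0.3],[0,0,-0.5],[0,0,-0.65],[0,0,-0.65]],"dr":[[0,0,0],[0,0,0],[0,0,0],[0,0,0],[0,0,0],[0,0,0],[0,0,0],[0,0,0]]}' 0.85
python3 -m pendant '{"travel":[[0.2,-0.03,0],[0.5,-0.06,0],[0.7,-0.05,0],[0.92,-0.05,0],[0.92,-0.05,0],[0.92,-0.05,0],[0.92,-0.05,0]],"dr":[[0,0,0],[0,0,0],[0,0,0],[0,0,0],[0,0,0],[0,0,0],[0,0,0]]}'
python3 - <<'E'
from h import *
P=cloud("top",depth("top",3))
for n,xy,a,b,p,R in(("dock",(496,-160),80,100,92,48),("D",(576.6,259.5),20,36,30,65),("cov",(541,121),9,20,14,110),("bar",(541,121),30,50,42,60)):
    try: print(n,*fit(P,xy,R,a,b,p))
    except Exception as e: print(n,e)
go(576.6,259.4,-31,-160.5)
E
```

```text
time: 38.6
eef_pos: [494.8, -160.6, 31.0]
tcp_rot: [180.0, 0.0, 75.2]
ft_force: [-5.6, -0.1, 18.0]
width: 48.8
gripper_force: 65.4
time: 39.4
eef_pos: [496.8, -161.3, 163.9]
tcp_rot: [179.6, 0.1, 75.2]
ft_force: [-0.1, -0.5, -1.3]
width: 72.6
gripper_force: 0.0
time: 40.1
eef_pos: [531.6, 19.4, 159.7]
tcp_rot: [-180.0, 0.0, 75.2]
ft_force: [-0.6, 0.0, -0.4]
width: 72.6
gripper_force: 0.0
dock [ 494.33 -158.25] 75.66840953885303 [52.75 83.63] 90.79106057072356
D [576.32 259.31] 19.326773411436136 [52.47 83.07] 29.286574435655947
cov [544.49 129.63] 4.635398915514855 [ 31.93 162.12] 15.228386701319588
bar [541.39 122.08] 6.975766849813795 [15.67 42.91] 42.6050828885114
travel 1.2194 -0.0917 0.9552  dr_z -0.6909 | at [531.8   18.98 160.03] 75.1450642384555 t 40.2 w 72.8 f [-0.58 -0.4   0.46] g 0.0 j6 10
```

```bash
python3 -m pendant '{"travel":[[0.3,-0.02,0],[0.61,-0.046,0],[0.61,-0.046,0],[0.61,-0.046,0],[0.61,-0.046,0]],"dr":[[0,0,0],[0,0,0],[0,0,0],[0,0,0],[0,0,0]]}'
python3 -m pendant '{"travel":[[0.3,-0.02,0],[0.61,-0.046,0],[0.61,-0.046,0],[0.61,-0.046,0],[0.61,-0.046,0.1],[0.61,-0.046,0.2],[0.61,-0.046,0.3],[0.61,-0.046,0.3]],"dr":[[0,0,-0.69],[0,0,-0.69],[0,0,-0.69],[0,0,-0.69],[0,0,-0.69],[0,0,-0.69],[0,0,-0.69],[0,0,-0.69]]}'
python3 -m pendant '{"travel":[[0,0,0],[0,0,0],[0,0,0],[0,0,0],[0,0,0],[0,0,0],[0,0,0],[0,0,0]],"dr":[[0,0,-0.309],[0,0,-0.309],[0,0,-0.309],[0,0,-0.309],[0,0,-0.309],[0,0,-0.309],[0,0,-0.309],[0,0,-0.309]]}'
python3 -c "
from h import *
go(576.6,259.4,-31,-160.5)"
```

```text
time: 40.75
eef_pos: [554.1, 139.8, 160.0]
tcp_rot: [-180.0, 0.0, 75.2]
ft_force: [-0.4, -0.3, -0.5]
width: 72.7
gripper_force: 0.0
time: 41.55
eef_pos: [575.1, 258.2, 97.5]
tcp_rot: [-179.8, -0.1, 144.2]
ft_force: [0.0, -0.0, 0.2]
width: 72.6
gripper_force: 0.0
time: 42.35
eef_pos: [576.7, 259.0, 100.2]
tcp_rot: [-180.0, -0.0, -160.4]
ft_force: [0.4, 0.0, -0.5]
width: 72.5
gripper_force: 0.0
travel -0.0004 0.0022 0.6562  dr_z 0.0004 | at [576.68 258.95 100.25] -160.42432022084142 t 42.4 w 72.5 f [ 0.35  0.04 -0.53] g 0.0 j6 -91
```

```bash
python3 -m pendant '{"travel":[[0,0.002,0.15],[0,0.002,0.3],[0,0.002,0.45],[0,0.002,0.57],[0,0.002,0.65],[0,0.002,0.656],[0,0.002,0.656],[0,0.002,0.656]],"dr":[[0,0,0],[0,0,0],[0,0,0],[0,0,0],[0,0,0],[0,0,0],[0,0,0],[0,0,0]]}'
python3 -c "
from h import *
go(576.6,259.4,-31,-160.5)"
python3 -m pendant '{"travel":[[0,0,0],[0,0,0],[0,0,0],[0,0,0],[0,0,0],[0,0,0]],"dr":[[0,0,0],[0,0,0],[0,0,0],[0,0,0],[0,0,0],[0,0,0]]}' 0 60
python3 -m pendant '{"travel":[[0,0,-0.1],[0,0,-0.3],[0,0,-0.6],[0,0,-0.9],[0,0,-1],[0,0,-1],[0,0,-1]],"dr":[[0,0,0],[0,0,0],[0,0,0],[0,0,0],[0,0,0],[0,0,0],[0,0,0]]}'
python3 -m pendant '{"travel":[[0,0,0],[0,0,0],[0,0,0],[0,0,0],[0,0,0],[0,0,0],[0,0,0],[0,0,0]],"dr":[[0,0,0.69],[0,0,0.69],[0,0,0.69],[0,0,0.69],[0,0,0.69],[0,0,0.69],[0,0,0.69],[0,0,0.69]]}'
python3 -m pendant '{"travel":[[0,0,0],[0,0,0],[0,0,0],[0,0,0],[0,0,0],[0,0,0],[0,0,0],[0,0,0]],"dr":[[0,0,0.309],[0,0,0.309],[0,0,0.309],[0,0,0.309],[0,0,0.309],[0,0,0.309],[0,0,0.309],[0,0,0.309]]}'
python3 -c "
from h import *
go(495,-159.9,167,75.3)"
```

```text
time: 43.15
eef_pos: [577.1, 261.2, -29.7]
tcp_rot: [-180.0, 0.1, -160.4]
ft_force: [-0.4, 0.1, -0.2]
width: 72.5
gripper_force: 0.0
travel 0.0055 -0.0074 0.0063  dr_z 0.0004 | at [577.15 261.16 -29.75] -160.4285083280164 t 43.1 w 72.5 f [-0.43  0.05 -0.18] g 0.0 j6 -91
time: 43.75
eef_pos: [576.8, 261.3, -29.7]
tcp_rot: [-180.0, 0.1, -160.4]
ft_force: [-2.2, -0.9, 10.9]
width: 48.9
gripper_force: 60.5
time: 44.45
eef_pos: [576.5, 261.2, 170.0]
tcp_rot: [-180.0, 0.1, -160.4]
ft_force: [0.2, 0.8, -1.6]
width: 48.6
gripper_force: 63.5
time: 45.25
eef_pos: [575.2, 260.7, 167.1]
tcp_rot: [-179.8, -0.1, 130.5]
ft_force: [0.9, 0.1, -1.3]
width: 48.7
gripper_force: 63.4
time: 46.05
eef_pos: [575.3, 260.7, 167.3]
tcp_rot: [-179.9, 0.1, 75.2]
ft_force: [0.5, -0.5, -1.5]
width: 48.5
gripper_force: 63.4
travel -2.1358 0.1504 0.0016  dr_z -0.0008 | at [575.33 260.72 167.32] 75.16070363690231 t 46.0 w 48.5 f [ 0.54 -0.54 -1.54] g 63.4 j6 34
```

```bash
python3 -m pendant '{"travel":[[-0.2,0.02,0],[-0.4,0.03,0],[-0.6,0.05,0],[-0.713,0.05,0],[-0.713,0.05,0],[-0.713,0.05,0]],"dr":[[0,0,0],[0,0,0],[0,0,0],[0,0,0],[0,0,0],[0,0,0]]}'
python3 -m pendant '{"travel":[[-0.2,0.02,0],[-0.4,0.03,0],[-0.6,0.05,0],[-0.713,0.05,0],[-0.713,0.05,0],[-0.713,0.05,0]],"dr":[[0,0,0],[0,0,0],[0,0,0],[0,0,0],[0,0,0],[0,0,0]]}'
python3 -m pendant '{"travel":[[-0.2,0.02,0],[-0.4,0.03,0],[-0.6,0.05,0],[-0.713,0.05,0],[-0.713,0.05,0],[-0.713,0.05,0],[-0.713,0.05,0]],"dr":[[0,0,0],[0,0,0],[0,0,0],[0,0,0],[0,0,0],[0,0,0],[0,0,0]]}'
python3 -m pendant '{"travel":[[0,0,0.1],[0,0,0.2],[0,0,0.3],[0,0,0.4],[0,0,0.49],[0,0,0.49],[0,0,0.49]],"dr":[[0,0,0],[0,0,0],[0,0,0],[0,0,0],[0,0,0],[0,0,0],[0,0,0]]}'
python3 -c "
from h import *
go(494.8,-160.7,56.3,75.3)"
```

```text
time: 46.65
eef_pos: [549.2, 120.3, 168.4]
tcp_rot: [-179.9, 0.0, 75.3]
ft_force: [-0.7, -0.3, -0.8]
width: 48.9
gripper_force: 63.4
time: 47.25
eef_pos: [523.1, -19.3, 168.7]
tcp_rot: [-180.0, -0.0, 75.3]
ft_force: [0.5, 0.5, -0.8]
width: 48.5
gripper_force: 63.4
time: 47.95
eef_pos: [496.7, -158.9, 168.8]
tcp_rot: [-180.0, -0.0, 75.3]
ft_force: [0.6, -0.5, -0.7]
width: 49.1
gripper_force: 63.4
time: 48.65
eef_pos: [496.5, -159.5, 71.3]
tcp_rot: [-180.0, -0.0, 75.3]
ft_force: [0.2, -0.5, -1.1]
width: 48.6
gripper_force: 63.3
travel -0.0082 -0.0069 0.0749  dr_z 0.0001 | at [ 496.55 -159.47   71.27] 75.31349060400657 t 48.6 w 48.6 f [ 0.24 -0.51 -1.14] g 63.3 j6 -10
```

```bash
python3 -m pendant '{"travel":[[-0.007,-0.007,0.0],[-0.007,-0.007,0.01],[-0.007,-0.007,0.025],[-0.007,-0.007,0.04],[-0.007,-0.007,0.055],[-0.007,-0.007,0.068],[-0.007,-0.007,0.075],[-0.007,-0.007,0.075]],"dr":[[0,0,0],[0,0,0],[0,0,0],[0,0,0],[0,0,0],[0,0,0],[0,0,0],[0,0,0]]}'
python3 -c "
from h import *
go(494.8,-160.7,56.3,75.3)"
```

```text
time: 49.45
eef_pos: [495.4, -161.9, 56.9]
tcp_rot: [179.9, 0.0, 75.2]
ft_force: [-1.7, 0.4, 18.0]
width: 48.7
gripper_force: 67.3
travel 0.0052 -0.0044 0.0029  dr_z -0.0004 | at [ 495.38 -161.92   56.89] 75.23346548500515 t 49.5 w 48.7 f [-1.65  0.43 17.97] g 67.3 j6 -10
```

```bash
python3 -m pendant '{"travel":[[0.003,0,0],[0.003,0,0.002],[0.003,0,0.002]],"dr":[[0,0,0],[0,0,0],[0,0,0]]}'
python3 -m pendant '{"travel":[[0,0,0],[0,0,0],[0,0,0],[0,0,-0.1],[0,0,-0.3],[0,0,-0.5],[0,0,-0.52],[0,0,-0.52]],"dr":[[0,0,0],[0,0,0],[0,0,0],[0,0,0],[0,0,0],[0,0,0],[0,0,0],[0,0,0]]}' 0.85
python3 -m pendant '{"travel":[[0.2,0,0],[0.5,0.1,0],[0.7,0.1,0],[0.7,0.1,0],[0.7,0.1,0],[0.7,0.1,0],[0.7,0.1,0]],"dr":[[0,0,0],[0,0,0],[0,0,0],[0,0,0],[0,0,0],[0,0,0],[0,0,0]]}'
python3 - <<'E'
from h import *
P=cloud("top",depth("top",3))
for n,xy,a,b,p,R in(("dock",(496,-160),105,123,116,48),("cov",(541,121),9,20,14,110),("bar",(541,121),30,50,42,60)):
    try: print(n,*fit(P,xy,R,a,b,p))
    except Exception as e: print(n,e)
im,_=shot("side","side7"); cv2.imwrite("pics/s7c.png",cv2.resize(im[180:310,200:340],None,fx=4,fy=4,interpolation=cv2.INTER_CUBIC)[:,:,::-1])
go(541,121.5,100,-172)
E
```

```text
time: 49.75
eef_pos: [495.5, -161.4, 56.5]
tcp_rot: [179.9, 0.0, 75.2]
ft_force: [-2.1, -1.9, 19.1]
width: 48.8
gripper_force: 67.4
time: 50.55
eef_pos: [495.2, -160.9, 160.5]
tcp_rot: [179.9, 0.0, 75.2]
ft_force: [-0.4, -0.0, -0.8]
width: 72.7
gripper_force: 0.0
time: 51.25
eef_pos: [549.1, -31.5, 159.1]
tcp_rot: [-179.9, 0.0, 75.2]
ft_force: [-0.7, -0.8, 1.1]
width: 72.0
gripper_force: 0.0
dock [ 487.73 -189.61] 168.1105114988489 [23.28 52.23] 115.22142824660283
cov [536.91 121.03] 8.1458497155256 [ 47.41 165.42] 14.941378642011601
bar [541.39 122.08] 6.975766849813795 [15.67 42.91] 43.249106983145616
travel 0.7271 -0.2365 0.2978  dr_z -0.6269 | at [549.51 -31.18 159.56] 75.16679839179729 t 51.5 w 72.9 f [-0.85  0.62  0.52] g 0.0 j6 5
```

View pics/s7c.png

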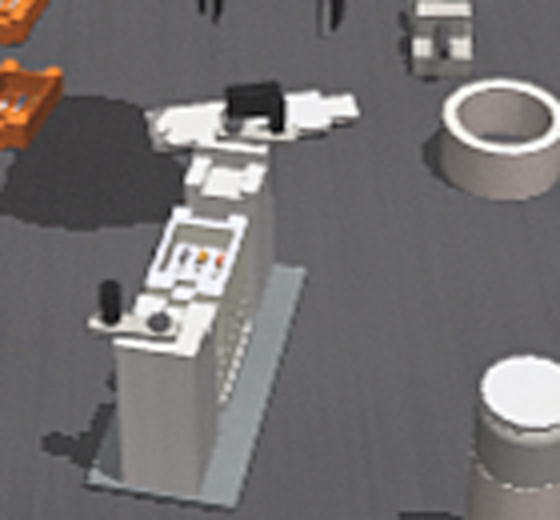

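The side crop shows four trays stacked evenly, with the top rim at about (200,260), both buttons swung out, and the cover undisturbed at about (255,110). Now the cover.

```bash
python3 - <<'E'
from h import *
P=cloud("top",np.load("top_d.npy")); im=np.load("top_im.npy")
m=(np.hypot(P[...,0]-541,P[...,1]-121)<110)&(P[...,2]>9)&(P[...,2]<60)
n,l,st,_=cv2.connectedComponentsWithStats(m.astype(np.uint8)); m=l==1+np.argmax(st[1:,4])
print(cv2.minAreaRect(ray("top",np.argwhere(m)[:,::-1],14).astype(np.float32)))
m=(np.hypot(P[...,0]-541,P[...,1]-121)<50)&(P[...,2]>37)&(P[...,2]<50); print("bar",P[m].mean(0),m.sum())
E
python3 -m pendant '{"travel":[[0.2,-0.05,0],[0.4,-0.1,0],[0.6,-0.2,0],[0.727,-0.236,0.0],[0.727,-0.236,0.1],[0.727,-0.236,0.2],[0.727,-0.236,0.3],[0.727,-0.236,0.3]],"dr":[[0,0,-0.627],[0,0,-0.627],[0,0,-0.627],[0,0,-0.627],[0,0,-0.627],[0,0,-0.627],[0,0,-0.627],[0,0,-0.627]]}' 0.42
python3 -m pendant '{"travel":[[0,0,0],[0,0,0],[0,0,0],[0,0,0],[0,0,0],[0,0,0],[0,0,0],[0,0,0]],"dr":[[0,0,-0.246],[0,0,-0.246],[0,0,-0.246],[0,0,-0.246],[0,0,-0.246],[0,0,-0.246],[0,0,-0.246],[0,0,-0.246]]}'
python3 -c "
from h import *
go(540.2,122,-15,-171.9)"
```

```text
((541.4226684570312, 121.87442016601562), (170.00169372558594, 45.987022399902344), 8.338823318481445)
bar [541.44 122.01  42.95] 69
time: 52.25
eef_pos: [539.7, 121.8, 97.3]
tcp_rot: [-179.9, -0.2, 144.3]
ft_force: [-0.1, -0.7, -0.4]
width: 35.9
gripper_force: 0.0
time: 53.05
eef_pos: [541.1, 122.1, 99.6]
tcp_rot: [-180.0, 0.0, -172.0]
ft_force: [0.4, 1.4, -0.2]
width: 35.5
gripper_force: 0.0
travel 0.0047 0.0004 0.5730  dr_z -0.0003 | at [541.15 122.06  99.6 ] -171.95280401936625 t 53.0 w 35.5 f [ 0.38  1.39 -0.25] g 0.0 j6 -92
```

```bash
python3 -m pendant '{"travel":[[0.004,0,0.1],[0.004,0,0.25],[0.004,0,0.4],[0.004,0,0.5],[0.004,0,0.55],[0.004,0,0.572],[0.004,0,0.572],[0.004,0,0.572]],"dr":[[0,0,0],[0,0,0],[0,0,0],[0,0,0],[0,0,0],[0,0,0],[0,0,0],[0,0,0]]}'
python3 -c "
from h import *
go(540.3,122.5,-15,-171.7)"
python3 -m pendant '{"travel":[[0,0,0],[0,0,0],[0,0,0],[0,0,0],[0,0,0],[0,0,0]],"dr":[[0,0,0],[0,0,0],[0,0,0],[0,0,0],[0,0,0],[0,0,0]]}' 0 80
python3 -c "
from h import *
go(540.3,122.5,-15,-171.7)"
python3 -m pendant '{"travel":[[0,0,-0.1],[0,0,-0.3],[0,0,-0.6],[0,0,-0.9],[0,0,-1],[0,0,-1],[0,0,-1]],"dr":[[0,0,0],[0,0,0],[0,0,0],[0,0,0],[0,0,0],[0,0,0],[0,0,0]]}'
python3 -c "
from h import *
go(495,-159.7,185,75.3)"
```

```text
time: 53.85
eef_pos: [541.0, 122.2, -14.0]
tcp_rot: [-180.0, 0.1, -171.8]
ft_force: [0.1, 0.2, -0.6]
width: 36.1
gripper_force: 0.0
travel 0.0030 0.0021 0.0051  dr_z -0.0003 | at [540.95 122.16 -13.97] -171.75691208118437 t 53.9 w 36.1 f [ 0.14  0.23 -0.62] g 0.0 j6 -92
time: 54.45
eef_pos: [540.9, 122.1, -13.9]
tcp_rot: [-180.0, 0.1, -171.7]
ft_force: [-0.6, -1.3, 9.7]
width: 12.4
gripper_force: 78.1
travel 0.0026 0.0025 0.0057  dr_z -0.0002 | at [540.88 122.09 -13.87] -171.7343272139957 t 54.5 w 12.4 f [-0.59 -1.34  9.67] g 78.1 j6 -92
time: 55.15
eef_pos: [540.5, 122.1, 185.9]
tcp_rot: [-180.0, 0.1, -171.7]
ft_force: [0.2, -0.4, -3.1]
width: 11.7
gripper_force: 79.0
travel 0.4275 -1.3619 0.0043  dr_z 0.6276 | at [540.46 122.14 185.86] -171.73446603554058 t 55.1 w 11.7 f [ 0.21 -0.44 -3.12] g 79.0 j6 -92
```

```bash
python3 -m pendant '{"travel":[[0,0,0],[0,0,0],[0,0,0],[0,0,0],[0,0,0],[0,0,0],[0,0,0],[0,0,0]],"dr":[[0,0,0.627],[0,0,0.627],[0,0,0.627],[0,0,0.627],[0,0,0.627],[0,0,0.627],[0,0,0.627],[0,0,0.627]]}'
python3 -m pendant '{"travel":[[0,0,0],[0,0,0],[0,0,0],[0,0,0],[0,0,0],[0,0,0],[0,0,0],[0,0,0]],"dr":[[0,0,0.246],[0,0,0.246],[0,0,0.246],[0,0,0.246],[0,0,0.246],[0,0,0.246],[0,0,0.246],[0,0,0.246]]}'
python3 -c "
from h import *
go(495,-160.1,185,75.3)"
```

```text
time: 55.95
eef_pos: [539.1, 121.9, 183.2]
tcp_rot: [-179.8, -0.1, 119.2]
ft_force: [-0.0, -0.0, -1.8]
width: 11.9
gripper_force: 78.9
time: 56.75
eef_pos: [539.9, 122.0, 184.5]
tcp_rot: [-179.9, 0.0, 75.4]
ft_force: [-0.2, 0.5, -1.9]
width: 12.0
gripper_force: 78.9
travel -1.4218 0.1372 -0.0025  dr_z 0.0008 | at [539.91 122.03 184.5 ] 75.44342975019383 t 56.8 w 12.0 f [-0.18  0.47 -1.87] g 78.9 j6 21
```

```bash
python3 -m pendant '{"travel":[[-0.2,0.02,0],[-0.4,0.04,0],[-0.6,0.06,0],[-0.711,0.069,0],[-0.711,0.069,0],[-0.711,0.069,0]],"dr":[[0,0,0],[0,0,0],[0,0,0],[0,0,0],[0,0,0],[0,0,0]]}'
python3 -m pendant '{"travel":[[-0.2,0.02,0],[-0.4,0.04,0],[-0.6,0.06,0],[-0.711,0.069,0],[-0.711,0.069,0],[-0.711,0.069,0],[-0.711,0.069,0]],"dr":[[0,0,0],[0,0,0],[0,0,0],[0,0,0],[0,0,0],[0,0,0],[0,0,0]]}'
python3 -c "
from h import *
go(495,-160.1,120,75.3)"
python3 -m pendant '{"travel":[[0,0,0.1],[0,0,0.2],[0,0,0.3],[0,0,0.32],[0,0,0.32],[0,0,0.32]],"dr":[[0,0,0],[0,0,0],[0,0,0],[0,0,0],[0,0,0],[0,0,0]]}'
python3 -c "
from h import *
go(495,-160.1,102,75.3)"
```

```text
time: 57.35
eef_pos: [517.3, -19.1, 185.1]
tcp_rot: [-180.0, -0.0, 75.3]
ft_force: [0.4, 0.2, -2.4]
width: 11.9
gripper_force: 78.9
time: 58.05
eef_pos: [494.8, -158.7, 185.1]
tcp_rot: [-180.0, -0.0, 75.3]
ft_force: [-0.5, 0.3, -2.1]
width: 12.3
gripper_force: 78.9
travel -0.0066 0.0028 0.3254  dr_z 0.0002 | at [ 494.79 -158.68  185.09] 75.340736207029 t 58.0 w 12.3 f [-0.46  0.27 -2.15] g 78.9 j6 -10
time: 58.65
eef_pos: [495.2, -159.7, 122.0]
tcp_rot: [179.9, 0.0, 75.3]
ft_force: [-0.3, -0.3, -1.9]
width: 11.9
gripper_force: 78.8
travel -0.0021 -0.0002 0.1000  dr_z -0.0001 | at [ 495.15 -159.7   122.  ] 75.2809293037445 t 58.6 w 11.9 f [-0.33 -0.33 -1.87] g 78.8 j6 -10
```

```bash
python3 -m pendant '{"travel":[[-0.002,0,0.02],[-0.002,0,0.04],[-0.002,0,0.06],[-0.002,0,0.075],[-0.002,0,0.088],[-0.002,0,0.1],[-0.002,0,0.1]],"dr":[[0,0,0],[0,0,0],[0,0,0],[0,0,0],[0,0,0],[0,0,0],[0,0,0]]}'
python3 - <<'E'
from h import *
go(495,-160.1,102,75.3)
im,d=shot("side","side8"); cv2.imwrite("pics/s8c.png",cv2.resize(im[170:300,200:320],None,fx=4,fy=4,interpolation=cv2.INTER_CUBIC)[:,:,::-1])
E
```

```text
time: 59.35
eef_pos: [495.2, -160.7, 102.1]
tcp_rot: [179.9, 0.0, 75.2]
ft_force: [-1.2, 1.5, 19.1]
width: 12.1
gripper_force: 82.2
travel 0.0027 -0.0019 0.0005  dr_z -0.0004 | at [ 495.24 -160.71  102.09] 75.23176352939738 t 59.4 w 12.1 f [-1.19  1.49 19.13] g 82.2 j6 -10
```

View pics/s8c.png

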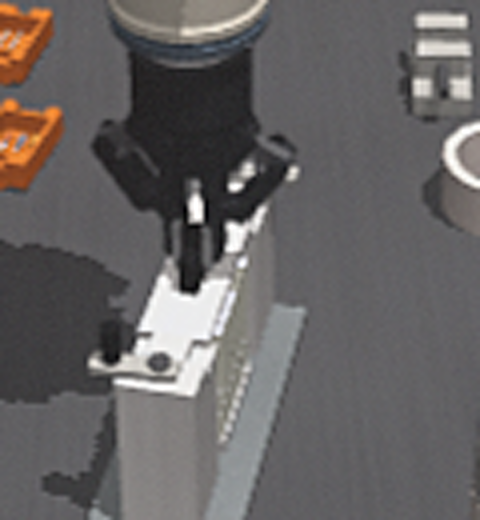

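The crop shows the cover lying between the pillars, with its narrow end beside button B's pivot at about (160,360). The height matches the seated value, so I release, lift and measure.

```bash
python3 -m pendant '{"travel":[[0,0,0],[0,0,0],[0,0,0],[0,0,-0.1],[0,0,-0.3],[0,0,-0.4],[0,0,-0.4],[0,0,-0.4]],"dr":[[0,0,0],[0,0,0],[0,0,0],[0,0,0],[0,0,0],[0,0,0],[0,0,0],[0,0,0]]}' 0.42
python3 -m pendant '{"travel":[[0.3,0.1,0],[0.6,0.2,0],[0.9,0.3,0],[0.9,0.3,0],[0.9,0.3,0],[0.9,0.3,0],[0.9,0.3,0]],"dr":[[0,0,0],[0,0,0],[0,0,0],[0,0,0],[0,0,0],[0,0,0],[0,0,0]]}' 0.3
python3 - <<'E'
from h import *
P=cloud("top",depth("top",5))
u=np.array([np.cos(np.radians(75.3)),np.sin(np.radians(75.3))]); w=np.array([u[1],-u[0]])
q=P[...,:2]-np.array([496.2,-160]); y=q@u; x=q@w; z=P[...,2]
for a,b in((-80,-65),(-55,-30),(30,55),(62,80),(92,112),(-112,-92)):
    m=(abs(x)<9)&(y>a)&(y<b); print(a,b,np.median(z[m]),m.sum())
for s in(-1,1):
    m=(z>159)&(z<173)&(abs(y-s*102)<50)&(abs(x)<60)&(abs(y)>50); print("post",x[m].mean(),y[m].mean(),z[m].mean(),m.sum(),P[m].mean(0))
m=(z>124)&(z<136)&(abs(x)<35)&(y<85)&(y>-85); print("plate x,y mid",(x[m].max()+x[m].min())/2,x[m].ptp() if hasattr(x[m],'ptp') else np.ptp(x[m]))
m=(z>150)&(abs(x)<25)&(abs(y)<40); print("bar",x[m].mean(),y[m].mean(),z[m].mean())
go(440,-252,155,130)
E
```

```text
time: 60.2
eef_pos: [494.3, -160.3, 181.0]
tcp_rot: [180.0, 0.0, 75.2]
ft_force: [-1.7, -0.1, -0.6]
width: 35.7
gripper_force: 0.0
time: 60.9
eef_pos: [597.4, -2.3, 180.2]
tcp_rot: [-179.9, 0.0, 75.2]
ft_force: [-0.6, -0.3, 0.2]
width: 25.5
gripper_force: 0.0
-80 -65 131.47189816445098 33
-55 -30 131.16644601233997 59
30 55 nan 0
62 80 131.23120149869078 33
92 112 587.553330946441 123
-112 -92 143.28275328135214 47
post -30.003209867546172 -103.0283447038403 169.37711753082178 21 [ 441.03 -252.04  169.38]
post 28.991181988165557 105.3394885095907 169.07293454258718 19 [550.97 -65.47 169.07]
plate x,y mid -0.4404786143709014 49.21313495062188
bar -2.3151204616654124 -1.8645694894433247 158.48998512010036
travel -1.4088 -0.4442 0.1311  dr_z -0.3046 | at [598.02  -2.37 181.22] 75.16793653079466 t 61.1 w 25.7 f [ 0.79 -0.64  0.16] g 0.0 j6 9
  return _methods._mean(a, axis=axis, dtype=dtype,
  ret = ret.dtype.type(ret / rcount)
```

Cover is seated: plate top reads 131 at both ends (expected about 130), level. Now I cage post A at (551,-65.5) and swing it back.

```bash
python3 -m pendant '{"travel":[[-0.2,-0.1,0],[-0.365,-0.147,0],[-0.365,-0.147,0],[-0.365,-0.147,0],[-0.365,-0.147,0],[-0.365,-0.147,0],[-0.365,-0.147,0],[-0.365,-0.147,0]],"dr":[[0,0,-0.305],[0,0,-0.305],[0,0,-0.305],[0,0,-0.305],[0,0,-0.305],[0,0,-0.305],[0,0,-0.305],[0,0,-0.305]]}'
python3 -m pendant '{"travel":[[0,0,0],[0,0,0]],"dr":[[0,0,0],[0,0,0]]}'
python3 -c "
from h import *
go(551.2,-65.3,114,130)"
```

```text
time: 61.95
eef_pos: [551.2, -65.1, 181.3]
tcp_rot: [180.0, 0.0, 130.2]
ft_force: [-0.7, -1.1, -0.2]
width: 25.5
gripper_force: 0.0
time: 62.15
eef_pos: [551.3, -64.8, 181.2]
tcp_rot: [180.0, 0.0, 130.0]
ft_force: [-0.5, 0.4, -0.5]
width: 25.5
gripper_force: 0.0
travel -0.0017 -0.0018 0.3361  dr_z 0.0001 | at [551.26 -64.8  181.22] 130.02121831670186 t 62.1 w 25.5 f [-0.46  0.4  -0.54] g 0.0 j6 -53
```

```bash
python3 -m pendant '{"travel":[[0,0,0.06],[0,0,0.12],[0,0,0.18],[0,0,0.24],[0,0,0.3],[0,0,0.335],[0,0,0.335],[0,0,0.335]],"dr":[[0,0,0],[0,0,0],[0,0,0],[0,0,0],[0,0,0],[0,0,0],[0,0,0],[0,0,0]]}'
python3 -m pendant '{"travel":[[-0.022,-0.023,0],[-0.041,-0.073,0],[-0.041,-0.127,0],[-0.023,-0.178,0],[0.01,-0.221,0],[0.043,-0.256,0],[0.043,-0.256,0],[0.043,-0.256,0]],"dr":[[0,0,0],[0,0,0.03],[0,0,0.06],[0,0,0.09],[0,0,0.13],[0,0,0.167],[0,0,0.167],[0,0,0.167]]}'
python3 -m pendant '{"travel":[[0,0,-0.1],[0,0,-0.2],[0,0,-0.35],[0,-0.2,-0.35],[0,-0.4,-0.35],[0,-0.4,-0.35],[0,-0.4,-0.35]],"dr":[[0,0,0],[0,0,0],[0,0,0],[0,0,0],[0,0,0],[0,0,0],[0,0,0]]}'
cat > chk.py <<'E'
from h import *
P=cloud("top",depth("top",3)); z=P[...,2]
u=np.array([np.cos(np.radians(75.3)),np.sin(np.radians(75.3))]); w=np.array([u[1],-u[0]])
q=P[...,:2]-np.array([496.2,-160]); y=q@u; x=q@w
for s in(1,-1):
    m=(z>160)&(z<173)&(abs(x)<50)&(s*y>55)&(s*y<120); a,b=x[m].mean(),y[m].mean(); print("post",a,b,m.sum(),"angle rad",np.arctan2(s*a,-s*(b-s*102)))
    m=(abs(x)<9)&(s*y>30)&(s*y<50); print(" plate z",np.median(z[m]))
E
python3 chk.py; python3 -c "
from h import *
go(441,-252,181,130)"
```

```text
time: 62.95
eef_pos: [551.4, -64.7, 114.3]
tcp_rot: [180.0, 0.0, 130.1]
ft_force: [0.1, -0.3, 0.1]
width: 25.4
gripper_force: 0.0
time: 63.75
eef_pos: [508.9, -92.0, 115.3]
tcp_rot: [179.7, 0.1, 100.0]
ft_force: [8.7, 1.2, -2.4]
width: 25.9
gripper_force: 4.5
time: 64.45
eef_pos: [427.8, -105.7, 184.9]
tcp_rot: [179.9, 0.1, 100.0]
ft_force: [0.7, 0.6, 0.8]
width: 25.4
gripper_force: 0.0
post 0.2952491359584649 73.47913037741694 16 angle rad 0.010351668577500143
 plate z nan
post nan nan 0 angle rad nan
 plate z nan
travel -0.7324 -0.0687 0.0173  dr_z -0.1662 | at [ 428.89 -105.37  184.46] 100.08392154740413 t 64.6 w 25.5 f [ 0.18 -0.28 -0.28] g 0.0 j6 -32
  return _methods._mean(a, axis=axis, dtype=dtype,
  ret = ret.dtype.type(ret / rcount)
chk.py:6: RuntimeWarning: Mean of empty slice.
  m=(z>160)&(z<173)&(abs(x)<50)&(s*y>55)&(s*y<120); a,b=x[m].mean(),y[m].mean(); print("post",a,b,m.sum(),"angle rad",np.arctan2(s*a,-s*(b-s*102)))
```

A is closed at 0.01 rad. Button B gets the mirrored moves.

```bash
python3 -m pendant '{"travel":[[-0.2,0,0],[-0.4,-0.03,0],[-0.6,-0.06,0],[-0.739,-0.07,0],[-0.739,-0.07,0],[-0.739,-0.07,0],[-0.739,-0.07,0]],"dr":[[0,0,-0.166],[0,0,-0.166],[0,0,-0.166],[0,0,-0.166],[0,0,-0.166],[0,0,-0.166],[0,0,-0.166]]}'
python3 -m pendant '{"travel":[[0,0,0],[0,0,0]],"dr":[[0,0,0],[0,0,0]]}'
python3 chk.py 2>/dev/null; python3 -c "
from h import *
go(440.7,-253.6,114,130)"
```

```text
time: 65.3
eef_pos: [440.0, -252.2, 183.9]
tcp_rot: [-180.0, -0.0, 129.9]
ft_force: [-0.5, -0.6, -0.3]
width: 26.0
gripper_force: 0.0
time: 65.5
eef_pos: [440.0, -252.3, 184.3]
tcp_rot: [180.0, 0.0, 130.0]
ft_force: [0.1, -0.4, -0.4]
width: 25.3
gripper_force: 0.0
post -0.3011469568257341 72.51407233283282 17 angle rad -0.010212888329859008
 plate z 131.2200898245676
post -31.632331520934844 -102.87939723808825 14 angle rad 1.5985897503862392
 plate z 596.9978710029623
travel -0.0057 -0.0002 0.3514  dr_z -0.0001 | at [ 440.01 -252.7   184.29] 129.976485617982 t 65.7 w 25.8 f [ 0.71  0.76 -0.19] g 0.0 j6 -77
```

```bash
python3 -m pendant '{"travel":[[-0.004,0,0.06],[-0.004,0,0.12],[-0.004,0,0.18],[-0.004,0,0.24],[-0.004,0,0.3],[-0.004,0,0.35],[-0.004,0,0.35],[-0.004,0,0.35]],"dr":[[0,0,0],[0,0,0],[0,0,0],[0,0,0],[0,0,0],[0,0,0],[0,0,0],[0,0,0]]}'
python3 -m pendant '{"travel":[[0.022,0.023,0],[0.041,0.073,0],[0.041,0.127,0],[0.023,0.178,0],[-0.01,0.221,0],[-0.043,0.256,0],[-0.043,0.256,0],[-0.043,0.256,0]],"dr":[[0,0,0],[0,0,0.03],[0,0,0.06],[0,0,0.09],[0,0,0.13],[0,0,0.167],[0,0,0.167],[0,0,0.167]]}'
python3 -m pendant '{"travel":[[0,0,-0.1],[0,0,-0.2],[0,0,-0.4],[0,-0.3,-0.6],[0,-0.6,-0.6],[0,-0.9,-0.6],[0,-0.9,-0.6]],"dr":[[0,0,0],[0,0,0],[0,0,0],[0,0,0],[0,0,0],[0,0,0],[0,0,0]]}'
python3 -m pendant '{"travel":[[0.3,0,0],[0.6,0,0],[0.9,0,0],[1,0,0],[1,0,0],[1,0,0]],"dr":[[0,0,0],[0,0,0],[0,0,0],[0,0,0],[0,0,0],[0,0,0]]}'
python3 -m pendant '{"travel":[[0.3,0,0],[0.6,0,0],[0.9,0,0],[1,0,0],[1,0,0],[1,0,0]],"dr":[[0,0,0],[0,0,0],[0,0,0],[0,0,0],[0,0,0],[0,0,0]]}'
python3 chk.py 2>/dev/null
python3 -c "
from h import *
for n in('top','side'): im,_=shot(n,n+'9'); print(len(im))
a=cv2.imread('pics/side9.png'); b=cv2.imread('pics/top9.png')
f=lambda c: cv2.resize(c,(400,400),interpolation=cv2.INTER_CUBIC)
cv2.imwrite('pics/fin.png',np.hstack([f(a[180:310,200:330]),f(b[145:265,280:400])]))"
```

```text
time: 66.45
eef_pos: [440.4, -253.6, 114.0]
tcp_rot: [-180.0, -0.0, 130.0]
ft_force: [0.2, -0.0, -0.2]
width: 25.7
gripper_force: 0.0
time: 67.25
eef_pos: [484.8, -226.7, 114.4]
tcp_rot: [-180.0, -0.0, 99.9]
ft_force: [-2.8, 1.9, -0.1]
width: 25.7
gripper_force: 1.4
time: 67.95
eef_pos: [305.9, -258.1, 234.9]
tcp_rot: [180.0, 0.1, 99.9]
ft_force: [0.4, -1.1, 0.5]
width: 26.1
gripper_force: 0.0
time: 68.55
eef_pos: [273.7, -60.5, 234.7]
tcp_rot: [179.9, 0.1, 100.1]
ft_force: [0.5, -0.6, 0.4]
width: 25.6
gripper_force: 0.0
time: 69.15
eef_pos: [239.9, 137.1, 234.5]
tcp_rot: [179.9, -0.0, 99.9]
ft_force: [0.8, -0.3, -0.3]
width: 25.5
gripper_force: 0.0
post 0.11288115215799865 72.93265029976496 18 angle rad 0.0038834150987712324
 plate z 131.30854196368182
post -0.32698025983623663 -70.6912266238813 19 angle rad 0.010443346617871468
 plate z 130.81043822008724
384
384
```

View pics/fin.png

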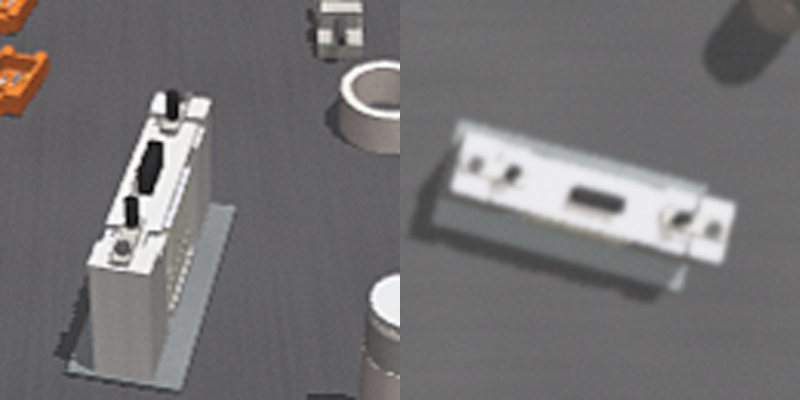

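Both views show the cover seated and both buttons straight across it: side posts at (172,105) and (130,212), top at (512,172) and (683,217). The arm is clear, so I hand the job in.

```bash
python3 -c "
from rig import ctrl
print(ctrl.finish_job())"
```

```text
the job is handed in; nothing more can be done
None
```

I stacked all four white trays on the dock, seated the cover on the pillars and closed both buttons (about 0.00 and 0.01 rad by camera), then handed the job in at about 70 s; it returned no verdict.

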